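# Load the hand mill and engage its drive handle

### The arm

A 6-joint arm with a two-finger parallel gripper is mounted at the origin on a cart in front of the work surface, level with it; the furniture and walls round the work are solid. World frame = base frame: x ahead of the robot, y to its left, z up, the work surface at z = 0. Lengths are in m, angles in degrees, forces in N, time in s.
With the tool pointing down it reaches from about 0.3 to 0.75 m from the base axis. Payload 8.5 kg.
Tool frame: the origin (TCP) lies at the very end of the fingers, on their centre line; the grasp point (between the pads) lies 19 mm behind it; y points along the fingers, z is the direction in which the jaws open and shut, and the axes are right-handed (so a half turn about y gives the same grasp; the last joint's range is limited). The gripper opens to 85 mm and grips with 20 to 120 N. Pads are 22 mm wide; open, the fingers measure 114 mm over their backs; the gripper's body (76 mm by 85 mm) begins 54 mm behind the grasp point. The pads swing forward as they close: fully open they stand 13 mm farther back than shut.
Start: joints at [-77.596, 21.807, 74.336, -0, 83.858, -12.336], TCP at [0.23, -0.5, 0.231] pointing down, gripper open.
Joint ranges: [-178.18, 178.18], [-50.72, 133.34], [12.68, 142.11], [-81.47, 261.47], [9.98, 163.14], [-165.26, 165.26]. Speed limits (degrees/s): [136.94, 136.94, 180, 180, 180, 180].

### API

Orientations are given as a 3x3 rotation matrix whose columns are the frame's x, y, z axes.
In Python, from rig import env gives the robot as it stands. The module is installed in compiled form; this text tells all that it offers.
- The arm moves only by the tool servo_tool, never from a script. Its argument "rows" is one flat list of numbers, 7 for each row, row after row: the opening, from 0 (shut) to 1 (fully open), then the shift along the world's x, y, z in m, then the turn, a rotation vector about the world's x, y, z in degrees. A call has 1 to 10 rows; each row shifts and turns the commanded pose from where the row before left it; what a row does not reach is not made up. A row lasts 1/12 s, in which the tool goes at most 41.7 mm and 7.16 degrees, less where a joint would pass 70% of its speed; a pose out of reach is approached as far as the arm can. A call with a gripper value outside its range is refused whole. The fingers move at their own pace and stop on an object; "force" is the grip in N (left out, the last holds). Time passes only in rows, so rows that do not move let the fingers close. It gives the time, the measured TCP pose, the force and the opening at its end, in the units of the state.
- env.observe(): the state, without advancing time (a new reading comes with each control period).
- env.get_image(name): name is "side" or "top" or "wrist"; returns the picture (420x560x3 uint8, red, green, blue); there is no depth.
- env.camera_model(name): a dict with "camera_matrix" (3x3 intrinsics, pixels), "k1" (the pictures are not rectified: a ray, as slopes to the right and down, at radius r is drawn at 1 + k1 r^2 times it, then the intrinsics apply), "R" (3x3) and "t" (3): a world point X has camera coordinates R X + t; the wrist camera has in their place "mount" (4x4, takes a point from camera to tool coordinates, whose origin is the TCP and whose axes are the tool frame's). Camera axes: x right, y down, z forward; pixel columns grow to the right and rows downward; lengths in m; the calibration is good to about 2 mm. A picture is of the moment at which its call begins: read the wrist's pose just before it. camera_model takes no time and is no camera call.
- env.close_job(): hands the job in, once; it reports no verdict.
The state is a dict: "time_s": time; "q": joint angles; "qvel": joint speeds; "joint_efforts": joint torques, N m; "position": TCP position; "tool_rot": TCP orientation; "ft_force": force on the tool from outside, world axes, zero at the start; "wrist_torque": the same for the moment, N m; "grip_width": finger opening in m.
Only numpy, scipy, OpenCV 4.12 (cv2) and the standard library are available. Lean on these libraries where they do the work, as an engineer would, in place of code of your own. Each camera call takes 0.05 s, during which the arm holds its last target.

### The job

Tip all six fired pellets from the large white crucible into the mill's steel feed hopper and stand the empty crucible back upright on the worktop. Then draw the T-handle from its blue stand, push its keyed shaft into the mill's drive hub, turning it until the key slips into the keyway, and keep pushing against the ejector spring until the collar sits fully home on the hub. Finish while still gripping the handle and holding it pressed home (do not let go), with the other things on the bench left where they are.

Things in the scene. Friction and masses are not known exactly. Their poses are not given: they have to be found in the camera images.
- crucible: The white porcelain crucible that holds the pellets: a tapered round cup, 48 mm wide at the rim, 30 mm at the base, 38 mm tall, about 60 g (the pellets add 60 g). Origin at the centre of its underside, z up through the mouth. Grip it across the rim; the pellets roll out when it is tipped by about 75 to 100 degrees.
- pellet_1: One of six alike fired pellets, a reddish-brown ball 12.8 mm in diameter, 10 g, in the crucible at the start. Origin at its centre.
- pellet_2: One of six alike fired pellets, a reddish-brown ball 12.8 mm in diameter, 10 g, in the crucible at the start. Origin at its centre.
- pellet_3: One of six alike fired pellets, a reddish-brown ball 12.8 mm in diameter, 10 g, in the crucible at the start. Origin at its centre.
- pellet_4: One of six alike fired pellets, a reddish-brown ball 12.8 mm in diameter, 10 g, in the crucible at the start. Origin at its centre.
- pellet_5: One of six alike fired pellets, a reddish-brown ball 12.8 mm in diameter, 10 g, in the crucible at the start. Origin at its centre.
- pellet_6: One of six alike fired pellets, a reddish-brown ball 12.8 mm in diameter, 10 g, in the crucible at the start. Origin at its centre.
- mill: The bench hand mill, fixed: grey foot plate 150 x 250 mm, white gear housing, 46 mm above the worktop at its top. Origin at the centre of its underside; x points from its front (with drawer and dial) to its back, y to the hub's side, z up. The feed hopper stands at its (0, -62) mm and the drive hub at its (0, +70) mm. A blue furnace 0.38 m tall stands to its left and cabinets hang behind it: keep the wrist clear.
- hopper_floor (a point): Centre of the floor of the mill's round steel feed hopper (feed slide shut), 60 mm above the worktop. The hopper is a funnel, 46 mm wide inside at its foot and 93 mm inside at its rim.
- hopper_mouth (a point): Centre of the hopper's mouth, in the plane of its rim, 103 mm above the worktop.
- hub: The mill's bright steel drive hub, a vertical cylinder 43 mm in diameter and 46 mm tall with a keyed bore from the top. Origin on the axis at its foot, z up; its own +x points to the keyway. Bore diameter 19 mm, keyway 8 mm wide reaching 14 mm from the axis, both 46 mm deep less the plunger; a red mark on the rim shows the keyway. The hub turns only against about 0.4 N m.
- hub_top (a point): Centre of the hub's top face, 92 mm above the worktop (46 mm above the hub's origin); its x also points to the keyway.
- plunger (a joint): Travel of the brass ejector plunger in the bore (m): 0 = up, its face 28 mm below the hub's top; 0.012 when the handle's collar sits on the hub. Its spring needs about 4 N to start and 9 N at 0.012, and lifts the handle again if it is not held down.
- handle: The black T-handle with a keyed steel shaft, about 0.2 kg, 92 mm tall. Origin on the axis at the shaft's tip, z up towards the crossbar. Shaft 16 mm in diameter with a tapered tip; brass key 5 mm wide on its own +x side, reaching 12 mm from the axis, from 8 to 24 mm above the tip. Collar 29 mm wide, its underside 40 mm above the tip.
- handle_bar (a point): Centre of the handle's crossbar, 82 mm above the shaft's tip, axes as the handle's. The bar is 78 mm long along x, 15 mm thick along y, 20 mm tall; grip it across its thickness. Its red end is on the key's side.
- stand: The handle's fixed stand, a blue bush 53 mm in diameter, 44 mm tall, on a 62 mm square foot. Origin at the centre of its underside. The handle's shaft hangs loosely in its keyed bore with the collar near the top, tip 6 mm above the worktop; draw it straight up by at least 45 mm.
- small_crucible: Bystander, leave alone: white porcelain crucible, empty and clearly smaller, 36 mm wide, 30 mm tall. Origin at the centre of its underside.
- timer: Bystander, leave alone: white bench timer with three buttons, 62 x 62 x 18 mm. Origin at the centre of its underside.
- vial: Bystander, leave alone: sample vial with black cap, 28 mm wide, 62 mm tall. Origin at the centre of its underside.
- boat: Bystander, leave alone: white ceramic combustion boat, 75 x 18 x 12 mm. Origin at the centre of its underside.
There are look-alikes about, which are no part of the job. There is more than one size of the handle; the one meant has the size given above.

How it is judged (in metres and radians):
On the way, in this order (a step that is already met when the one before it is completed fails the run):
1. all six pellets are in the hopper, with the crucible still tipped over it (horizontal distance between each of pellet_1, pellet_2, pellet_3, pellet_4, pellet_5, pellet_6 and hopper_floor below 0.045 m and z of pellet_1 in the frame of hopper_floor between -0.006 and 0.04 m and z of pellet_2 in the frame of hopper_floor between -0.006 and 0.04 m and z of pellet_3 in the frame of hopper_floor between -0.006 and 0.04 m and z of pellet_4 in the frame of hopper_floor between -0.006 and 0.04 m and z of pellet_5 in the frame of hopper_floor between -0.006 and 0.04 m and z of pellet_6 in the frame of hopper_floor between -0.006 and 0.04 m and angle between crucible's own z axis and vertical above 0.7 rad and horizontal distance between crucible and hopper_mouth below 0.13 m).
2. the empty crucible stands upright on the worktop, let go (height (world z) of crucible below 0.005 m and angle between crucible's own z axis and vertical below 0.1 rad and contact force between the fingers and crucible below 0.05 N and linear speed of crucible below 0.03 m/s), for 0.2 s.
3. the key has slipped into the hub's keyway (shaft at least 14 mm in) (horizontal distance between handle and hub_top below 0.0035 m and angle between the z axis of handle and the z axis of hub, either way round below 0.08 rad and z of handle in the frame of hub_top below -0.014 m), for 0.1 s.
At the end, for the whole second after the job is handed in: Handle gripped (over 2 N) and at rest, collar within 2 mm of the hub's top, shaft within 3.5 mm of its axis, upright to 0.08 rad, plunger down over 9.5 mm; six pellets in the hopper; crucible upright on the worktop (under 0.1 rad), not touched (horizontal distance between each of pellet_1, pellet_2, pellet_3, pellet_4, pellet_5, pellet_6 and hopper_floor below 0.045 m and z of pellet_1 in the frame of hopper_floor between -0.006 and 0.04 m and z of pellet_2 in the frame of hopper_floor between -0.006 and 0.04 m and z of pellet_3 in the frame of hopper_floor between -0.006 and 0.04 m and z of pellet_4 in the frame of hopper_floor between -0.006 and 0.04 m and z of pellet_5 in the frame of hopper_floor between -0.006 and 0.04 m and z of pellet_6 in the frame of hopper_floor between -0.006 and 0.04 m and height (world z) of crucible below 0.005 m and angle between crucible's own z axis and vertical below 0.1 rad and horizontal distance between handle and hub_top below 0.0035 m and angle between the z axis of handle and the z axis of hub, either way round below 0.08 rad and z of handle in the frame of hub_top below -0.038 m and value of joint plunger above 0.0095 m and contact force between the fingers and handle above 2 N and contact force between the fingers and crucible below 0.05 N and linear speed of handle below 0.02 m/s); the arm keeps its last pose, push and grip.
It fails at once if a bystander is pushed more than 25 mm (distance of any of small_crucible, timer, vial, boat from where it was at the start of the episode above 0.025 m).
It also fails if it takes over 64 s, if anything falls off the work surface, if the arm or the gripper's body presses on something with over 40 N, if the wrist force passes 120 N, or if a joint passes its speed limit or range.

## Working session

There is one attempt and no reset: what is moved stays moved. The work goes in short steps, Python scripts to look and compute and a tool call to move; the robot and the scene stay as the last step left them, time stands still between calls to the robot, and variables do not carry over. Pictures are saved under pics/ and viewed, and the job is handed in when it is done.

Besides the shell and the picture viewer there is one more tool, called after "Call:" by a JSON object that holds its "method" and its "body", one argument or row to a line. servo_tool: Moves the arm, as the interface text tells. Its arguments: {"type":"object","properties":{"rows":{"type":"array","items":{"type":"number"}},"force":{"type":"number"}},"required":["rows"]}

```bash
mkdir -p pics; cat > h.py <<'E'
import numpy as np, cv2
from rig import env
def grab(name,fn):
    s=env.observe(); im=env.get_image(name); cv2.imwrite('pics/'+fn,im[:,:,::-1]); return s,im
E
python3 - <<'E'
from h import *
print(env.observe())
for n in ['side','top','wrist']:
    print(n,env.camera_model(n)); grab(n,n+'0.png')
E
```

```text
{'time_s': 0.0, 'q': array([-7.75977088e+01,  2.18436440e+01,  7.43853329e+01, -1.40293716e-03,
        8.38581178e+01, -1.23354364e+01]), 'qvel': array([-0.06925505, -0.01886721, -0.03919562, -0.06817167,  0.01439078,
       -0.02913479]), 'joint_efforts': array([ 2.20792003e-06, -4.48459375e+01, -2.31280196e+01, -2.28024805e-04,
        4.69398190e-03, -1.79274230e-05]), 'position': array([ 0.23008641, -0.49923697,  0.2306835 ]), 'tool_rot': array([[-9.08231776e-01, -3.50253474e-04,  4.18467345e-01],
       [-4.18467383e-01,  1.47938745e-03, -9.08230621e-01],
       [-3.00964407e-04, -9.99998844e-01, -1.49019635e-03]]), 'ft_force': array([ 0.3832679 ,  0.10431988, -0.64441514]), 'wrist_torque': array([ 0.00562598,  0.01410763, -0.03733799]), 'grip_width': 0.08511503540845407}
side {'camera_matrix': array([[408.26387944,   0.        , 282.94996324],
       [  0.        , 408.26387944, 211.12891209],
       [  0.        ,   0.        ,   1.        ]]), 'k1': 0.0011952562382932035, 'R': array([[ 0.98953511, -0.14340731, -0.01595619],
       [-0.08554903, -0.49403406, -0.8652235 ],
   
[... 366 characters left out ...]
-0.99560078, -0.01541827, -0.09241953],
       [ 0.09231192,  0.00755268, -0.99570149]]), 't': array([-0.00545349,  0.48807332,  1.58199367])}
wrist {'camera_matrix': array([[357.5851419 ,   0.        , 279.91535388],
       [  0.        , 357.5851419 , 208.65384183],
       [  0.        ,   0.        ,   1.        ]]), 'k1': -0.03597747301838226, 'mount': array([[ 7.30478468e-04,  9.60469864e-01,  2.78383021e-01,
        -6.96354764e-02],
       [ 3.59176389e-04, -2.78383329e-01,  9.60469985e-01,
        -1.43172004e-01],
       [ 9.99999669e-01, -6.01614035e-04, -5.48331126e-04,
         5.82826485e-04],
       [ 0.00000000e+00,  0.00000000e+00,  0.00000000e+00,
         1.00000000e+00]])}
```

View pics/side0.png

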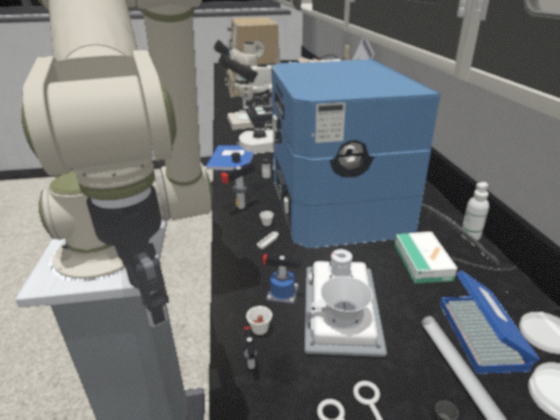

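View pics/top0.png

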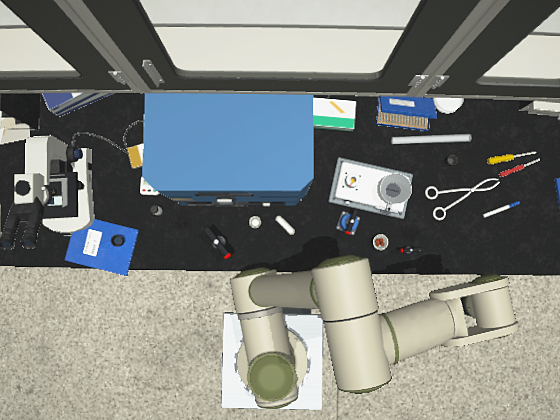

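View pics/wrist0.png

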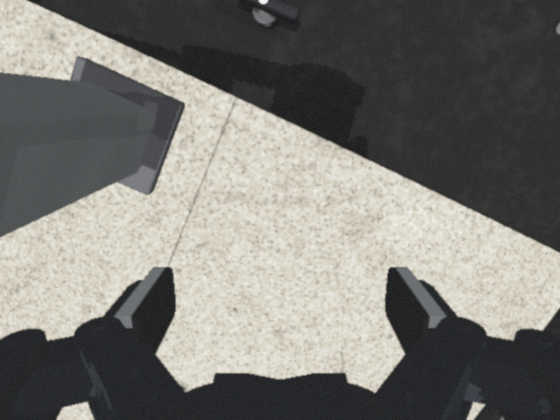

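The side view shows the crucible with pellets at about (260,320), the T-handle in its blue stand at (283,280), the hub at (342,262) and the hopper at (346,300). In the top view they are at (380,241), (347,222), (351,182) and (395,188). I'll zoom in next.

```bash
cat >> h.py <<'E'
def cam(name,s=None):
    m=env.camera_model(name); K=m['camera_matrix'];k1=m['k1']
    if name=='wrist':
        T=np.eye(4);T[:3,:3]=s['tool_rot'];T[:3,3]=s['position'];W=T@m['mount'];R=W[:3,:3].T;t=-R@W[:3,3]
    else: R,t=m['R'],m['t']
    return K,np.array([k1,0,0,0.]),R,t
def ray(name,uv,s=None):
    K,d,R,t=cam(name,s)
    p=cv2.undistortPoints(np.array([[uv]],float),K,d)[0,0]
    v=R.T@np.array([p[0],p[1],1]);return -R.T@t,v/np.linalg.norm(v)
def onz(name,uv,z,s=None):
    o,v=ray(name,uv,s);return o+v*(z-o[2])/v[2]
def proj(name,X,s=None):
    K,d,R,t=cam(name,s);r,_=cv2.Rodrigues(R)
    return cv2.projectPoints(np.array([X],float),r,t,K,d)[0][0,0]
def two(n1,u1,n2,u2,s1=None,s2=None):
    o1,v1=ray(n1,u1,s1);o2,v2=ray(n2,u2,s2)
    A=np.stack([v1,-v2],1);k=np.linalg.lstsq(A,o2-o1,rcond=None)[0]
    a,b=o1+k[0]*v1,o2+k[1]*v2;return (a+b)/2,np.linalg.norm(a-b)
def crop(fn,out,x0,x1,y0,y1,f):
    im=cv2.imread('pics/'+fn)[y0:y1,x0:x1];cv2.imwrite('pics/'+out,cv2.resize(im,None,fx=f,fy=f,interpolation=cv2.INTER_CUBIC))
E
python3 - <<'E'
from h import *
crop('side0.png','s1.png',225,395,235,385,4.7)
crop('top0.png','t1.png',190,440,145,265,3.2)
E
```

```text
(no output)
```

View pics/s1.png

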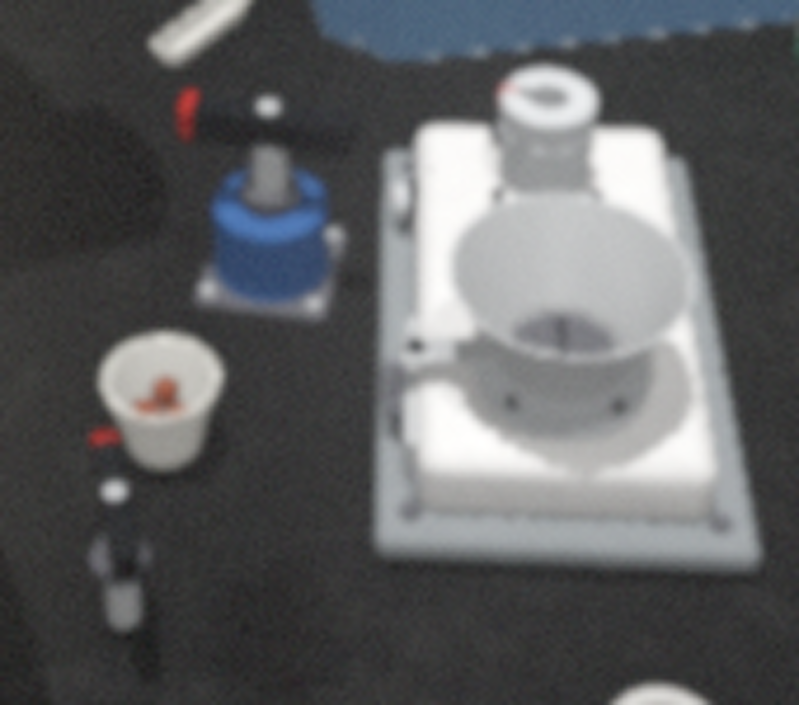

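View pics/t1.png

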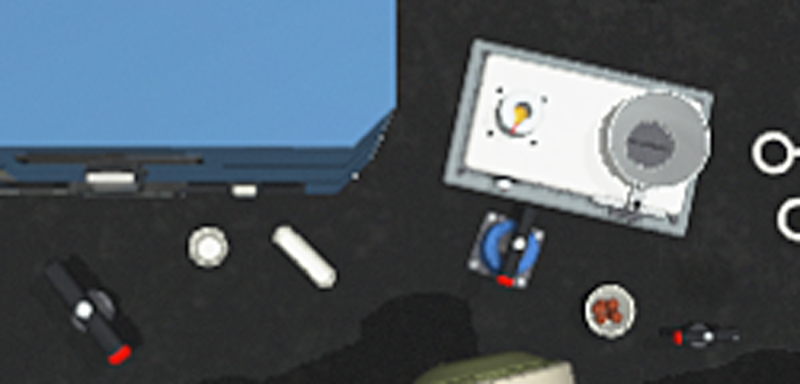

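```bash
python3 - <<'E'
from h import *
np.set_printoptions(precision=4,suppress=True)
S=lambda x,y:(225+x/4.7,235+y/4.7)
T=lambda x,y:(190+x/3.2,145+y/3.2)
P={'cruc':(S(161.5,380),T(610,310),.038),'hopper':(S(572,275),T(655,139),.103),'hub':(S(549,97),T(518,113),.092),
'hboss':(S(268,105),T(519,243),.098),'hred':(S(188,113),T(506,281),.088),'hubmark':(S(508,88),T(515,129),.092)}
for k,(a,b,z) in P.items():
    print(k,*two('side',a,'top',b),onz('side',a,z),onz('top',b,z))
for p in [(478,42),(712,95),(686,236),(446,185)]: print('millfoot',onz('top',T(*p),.01))
for p in [(430,125),(657,130),(415,470),(712,475)]: print('housing top',onz('side',S(*p),.046))
for p in [(496,212),(545,231),(519,289),(470,268)]: print('standfoot',onz('top',T(*p),.006))
print('smallh',onz('top',T(680,338),.02),onz('top',T(738,336),.02),onz('top',T(706,336),.03))
print('smallh two',two('side',S(114,490),'top',T(706,336)),two('side',S(105,438),'top',T(680,338)))
E
```

```text
cruc [ 0.385  -0.336   0.0364] 0.0008734557988791387 [ 0.3854 -0.3377  0.038 ] [ 0.3846 -0.3357  0.038 ]
hopper [ 0.5484 -0.3675  0.0981] 0.0027585723273171113 [ 0.548  -0.3729  0.103 ] [ 0.5464 -0.3661  0.103 ]
hub [ 0.5741 -0.2374  0.0881] 0.005148256582396859 [ 0.5751 -0.2424  0.092 ] [ 0.5709 -0.2363  0.092 ]
hboss [ 0.4456 -0.2364  0.0989] 0.000740192485908703 [ 0.4461 -0.2352  0.098 ] [ 0.4453 -0.2365  0.098 ]
hred [ 0.4099 -0.2253  0.0906] 0.0011958039452909916 [ 0.4108 -0.2219  0.088 ] [ 0.4094 -0.2257  0.088 ]
hubmark [ 0.5566 -0.2336  0.0928] 0.002794694248373584 [ 0.5584 -0.2325  0.092 ] [ 0.5554 -0.2334  0.092 ]
millfoot [ 0.6556 -0.2077  0.01  ]
millfoot [ 0.6052 -0.4468  0.01  ]
millfoot [ 0.4609 -0.4188  0.01  ]
millfoot [ 0.5088 -0.1758  0.01  ]
housing top [ 0.531  -0.1948  0.046 ]
housing top [ 0.6387 -0.2168  0.046 ]
housing top [ 0.4781 -0.41    0.046 ]
housing top [ 0.591  -0.4307  0.046 ]
standfoot [ 0.4826 -0.2269  0.006 ]
standfoot [ 0.4642 -0.2765  0.006 ]
standfoot [ 0.4053 -0.2504  0.006 ]
standfoot [ 0.4257 -0.2009  0.006 ]
smallh [ 0.3581 -0.4096  0.02  ] [ 0.3608 -0.4681  0.02  ] [ 0.3603 -0.4332  0.03  ]
smallh two (array([ 0.3605, -0.4228,  0.0689]), np.float64(0.00128557945819664)) (array([ 0.3586, -0.3972,  0.0696]), np.float64(0.0019985418861935772))
```

Call:
{"method": "servo_tool", "body": {
  "rows": [1,0.0194,0.0204,-0.005,0,0,4.4,1,0.0194,0.0204,-0.005,0,0,4.4,1,0.0194,0.0204,-0.005,0,0,4.4,1,0.0194,0.0204,-0.005,0,0,4.4,1,0.0194,0.0204,-0.005,0,0,4.4,1,0.0194,0.0204,-0.005,0,0,4.4,1,0.0194,0.0204,-0.005,0,0,4.4,1,0.0194,0.0204,-0.005,0,0,4.4,1,0,0,0,0,0,0,1,0,0,0,0,0,0],
  "force": 40
}}

```text
time_s: 0.98
position: [0.3859, -0.3353, 0.191]
tool_rot: [[-0.499, -0.001, 0.867], [-0.867, 0.001, -0.499], [-0.0, -1.0, -0.001]]
ft_force: [-0.7, -0.8, -0.1]
grip_width: 0.0853
```

```bash
python3 - <<'E'
from h import *
s,im=grab('wrist','w1.png'); print(s)
import pickle; pickle.dump(s,open('w1.pkl','wb'))
E
```

```text
{'time_s': 0.9833, 'q': array([-5.42712907e+01,  1.99524918e+01,  8.43425254e+01, -7.02482720e-03,
        7.57491930e+01, -2.43240632e+01]), 'qvel': array([-2.44225287, -0.10468598, -1.00737716, -0.36045603,  0.11114499,
        0.18202525]), 'joint_efforts': array([ 1.77399170e+00, -4.14589083e+01, -2.11022437e+01,  1.23422560e-01,
        1.49642449e-02, -6.22307416e-02]), 'position': array([ 0.38592604, -0.33534129,  0.19103261]), 'tool_rot': array([[-4.99175998e-01, -5.47047841e-04,  8.66500446e-01],
       [-8.66500594e-01,  5.56993173e-04, -4.99175732e-01],
       [-2.09561827e-04, -9.99999695e-01, -7.52054902e-04]]), 'ft_force': array([-0.68992557, -0.79013014, -0.05666637]), 'wrist_torque': array([-0.02162607,  0.05019679, -0.02732874]), 'grip_width': 0.08529404101435312}
```

View pics/w1.png

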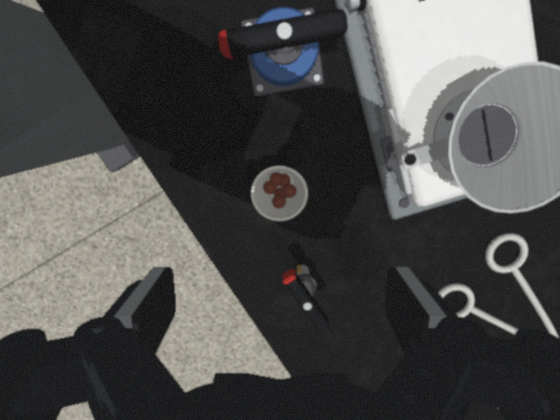

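Wrist view: crucible rim centred at about (279,193) with six pellets, handle boss at (285,30), red bar end at (226,43), and the small look-alike handle at (305,285).

```bash
python3 - <<'E'
from h import *
import pickle; s=pickle.load(open('w1.pkl','rb'))
np.set_printoptions(precision=4,suppress=True)
for n,p,z in [('rim',(279,193),.038),('riml',(250,193),.038),('rimr',(308,193),.038),('boss',(285,30),.1),('bar red',(226,43),.088),('bar red corner',(346,25),.088),('smallhboss',(307,306),.06),('red',(290,277),.06),('hopper floor',(487,134),.06),('drawer',(403,150),.046)]:
    print(n,onz('wrist',p,z,s))
im=cv2.imread('pics/w1.png')[150:240,230:330]
hsv=cv2.cvtColor(im,cv2.COLOR_BGR2HSV);m=((hsv[:,:,2]>90)|((hsv[:,:,1]>100)&(hsv[:,:,2]>60))).astype(np.uint8)
m=cv2.morphologyEx(m,cv2.MORPH_CLOSE,np.ones((9,9)))
c=max(cv2.findContours(m,0,1)[0],key=cv2.contourArea);h=cv2.convexHull(c);print(cv2.fitEllipse(h),cv2.boundingRect(c))
E
```

```text
rim [ 0.3837 -0.3368  0.038 ]
riml [ 0.3623 -0.3245  0.038 ]
rimr [ 0.4051 -0.3492  0.038 ]
boss [ 0.445  -0.2385  0.1   ]
bar red [ 0.4099 -0.2244  0.088 ]
bar red corner [ 0.481  -0.2532  0.088 ]
smallhboss [ 0.357  -0.4318  0.06  ]
red [ 0.358  -0.4001  0.06  ]
hopper floor [ 0.5471 -0.3713  0.06  ]
drawer [ 0.489  -0.3542  0.046 ]
((48.881221771240234, 43.062767028808594), (55.134273529052734, 56.932044982910156), 88.30523681640625) (20, 16, 58, 55)
```

Call:
{"method": "servo_tool", "body": {
  "rows": [1,-0.002,-0.0015,-0.035,0,0,0,1,0,0,-0.035,0,0,0,1,0,0,-0.035,0,0,0,1,0,0,-0.03,0,0,0,1,0,0,-0.025,0,0,0,1,0,0,-0.015,0,0,0,1,0,0,-0.008,0,0,0,1,0,0,0,0,0,0,1,0,0,0,0,0,0]
}}

```text
time_s: 1.78
position: [0.3832, -0.3386, 0.0088]
tool_rot: [[-0.502, 0.0, 0.865], [-0.865, -0.001, -0.502], [0.0, -1.0, 0.001]]
ft_force: [-0.3, 0.3, -0.1]
grip_width: 0.0854
```

Call:
{"method": "servo_tool", "body": {
  "rows": [0,0,0,0,0,0,0,0,0,0,0,0,0,0,0,0,0,0,0,0,0,0,0,0,0,0,0,0,0,0,0,0,0,0,0,0,0,0,0,0,0,0],
  "force": 30
}}

```text
time_s: 2.28
position: [0.3836, -0.3381, 0.0094]
tool_rot: [[-0.501, 0.001, 0.866], [-0.866, -0.001, -0.501], [0.001, -1.0, 0.001]]
ft_force: [-1.9, 1.1, 7.9]
grip_width: 0.045
```

```bash
python3 - <<'E'
from h import *
s,im=grab('wrist','w2.png'); print(s['q'])
grab('side','s2.png');crop('s2.png','s2c.png',205,345,235,385,4)
E
```

```text
[-5.46757448e+01  3.40432760e+01  9.70738637e+01 -1.40372054e-02
  4.87909243e+01 -2.46174373e+01]
```

View pics/w2.png

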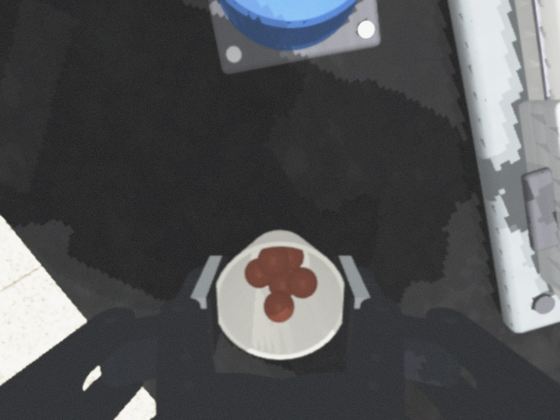

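View pics/s2c.png

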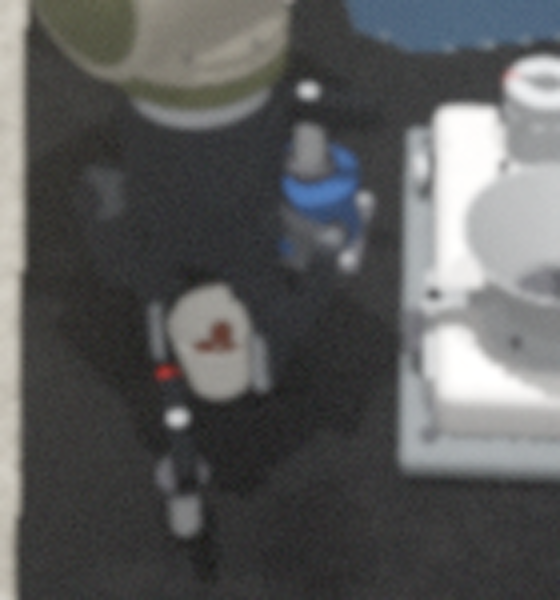

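Gripped at 45 mm, with the cup between the pads near the rim and all six pellets inside. Lifting.

Call:
{"method": "servo_tool", "body": {
  "rows": [0,0,0,0.01,0,0,0,0,0,0,0.02,0,0,0,0,0,0,0.03,0,0,0,0,0,0,0.035,0,0,0,0,0,0,0.035,0,0,0,0,0,0,0.03,0,0,0,0,0,0,0.02,0,0,0,0,0,0,0,0,0,0],
  "force": 40
}}

```text
time_s: 3.05
position: [0.3843, -0.3389, 0.1932]
tool_rot: [[-0.501, 0.005, 0.866], [-0.866, -0.007, -0.501], [0.004, -1.0, 0.008]]
ft_force: [-0.7, -0.3, -0.7]
grip_width: 0.0449
```

Call:
{"method": "servo_tool", "body": {
  "rows": [0,0,0,0,3,-1.7,0,0,0,0,0,3,-1.7,0,0,0,0,0,0,0,0]
}}

```text
time_s: 3.3
position: [0.3827, -0.3383, 0.1877]
tool_rot: [[-0.499, 0.06, 0.865], [-0.858, 0.107, -0.502], [-0.122, -0.992, -0.002]]
ft_force: [-0.4, 0.4, -2.1]
grip_width: 0.0442
```

```bash
python3 - <<'E'
from h import *
s,im=grab('wrist','w3.png'); print(s['q'],s['ft_force'],s['tool_rot'])
E
```

```text
[-57.97947068  20.9127866   83.77270925   6.27745876  78.78627373
 -29.23974036] [-0.41261647  0.43219266 -2.10919872] [[-0.49857898  0.05961966  0.86479159]
 [-0.85815565  0.10694881 -0.50212632]
 [-0.12242503 -0.99247541 -0.00215948]]
```

View pics/w3.png

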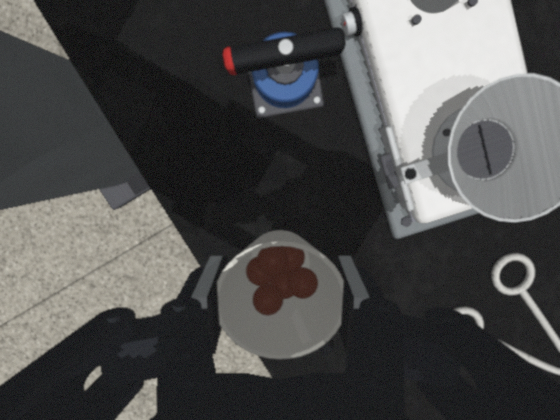

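q4 runs positive as it tips, so the tilt side is usable. Now I'll move over the hopper, tipping to about 31°.

Call:
{"method": "servo_tool", "body": {
  "rows": [0,0.03,0,0.002,3.46,-2,0,0,0.03,0,0.002,3.46,-2,0,0,0.03,0,0.002,3.46,-2,0,0,0.03,0,0.002,3.46,-2,0,0,0.03,0,0.002,3.46,-2,0,0,0.027,0.003,0.002,3.46,-2,0,0,0,0,0,0,0,0,0,0,0,0,0,0,0]
}}

```text
time_s: 4.02
position: [0.5606, -0.3342, 0.1986]
tool_rot: [[-0.431, 0.253, 0.866], [-0.743, 0.445, -0.5], [-0.512, -0.859, -0.004]]
ft_force: [-0.2, -0.3, -1.5]
grip_width: 0.0451
```

```bash
python3 - <<'E'
from h import *
s,im=grab('wrist','w4.png'); print(s['q'],s['ft_force'])
E
```

```text
[-52.29446436  36.68422808  59.63983827  28.34837865  95.8354268
 -22.36673028] [-0.15484101 -0.26889081 -1.45422461]
```

View pics/w4.png

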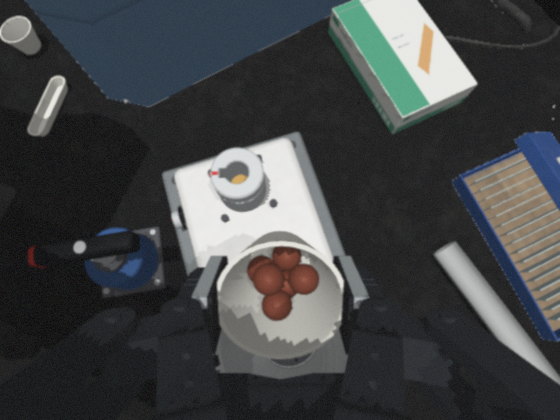

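Call:
{"method": "servo_tool", "body": {
  "rows": [0,0.001,0,-0.003,4.33,-2.5,0,0,0.001,0,-0.003,4.33,-2.5,0,0,0.001,0,-0.003,4.33,-2.5,0,0,0.001,0,-0.003,4.33,-2.5,0,0,0.001,0.001,-0.003,4.33,-2.5,0,0,0.001,0.001,-0.003,4.33,-2.5,0,0,0.001,0.001,-0.003,4.33,-2.5,0,0,0.001,0.001,-0.003,3.46,-2,0,0,0.001,0.001,-0.003,3.46,-2,0,0,0,0,0,0,0,0]
}}

```text
time_s: 4.9
position: [0.5684, -0.3295, 0.171]
tool_rot: [[-0.144, 0.48, 0.866], [-0.235, 0.833, -0.501], [-0.961, -0.275, -0.007]]
ft_force: [0.4, -0.5, -1.8]
grip_width: 0.0446
```

```bash
python3 - <<'E'
from h import *
s,im=grab('wrist','w5.png'); print(s['q'],s['ft_force'])
grab('side','s5.png');crop('s5.png','s5c.png',225,425,205,355,4)
E
```

```text
[-60.35150138  50.01030804  63.31069352  61.75368133 109.76355573
 -32.2818692 ] [ 0.39166914 -0.459091   -1.80859511]
```

View pics/w5.png

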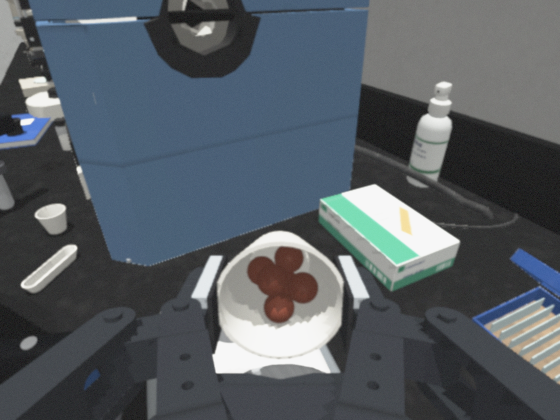

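View pics/s5c.png

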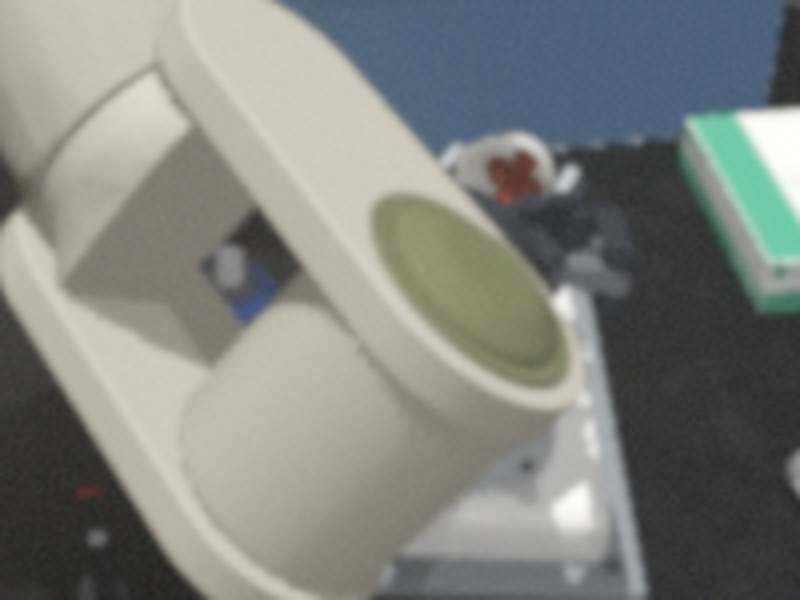

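All six pellets are still in the cup at 74°. Lowering slightly and tipping on slowly.

Call:
{"method": "servo_tool", "body": {
  "rows": [0,0.001,0,-0.004,2.6,-1.5,0,0,0,0,-0.003,2.6,-1.5,0,0,0,0,-0.002,2.6,-1.5,0,0,0,0,0,1.73,-1,0,0,0,0,0,1.73,-1,0,0,0,0,0,1.73,-1,0,0,0,0,0,1.73,-1,0,0,0,0,0,1.73,-1,0,0,0,0,0,0,0,0]
}}

```text
time_s: 5.75
position: [0.5705, -0.3293, 0.1647]
tool_rot: [[0.023, 0.498, 0.867], [0.043, 0.866, -0.499], [-0.999, 0.049, -0.001]]
ft_force: [0.4, 0.2, -0.9]
grip_width: 0.0446
```

```bash
python3 - <<'E'
from h import *
s,im=grab('wrist','w6.png'); print(s['q'],s['ft_force'])
grab('top','t6.png');crop('t6.png','t6c.png',310,460,140,260,5)
E
```

```text
[-60.87196825  57.08732293  64.101144    75.30666386 117.69292225
 -33.99314872] [ 0.44330435  0.1706313  -0.93247952]
```

View pics/w6.png

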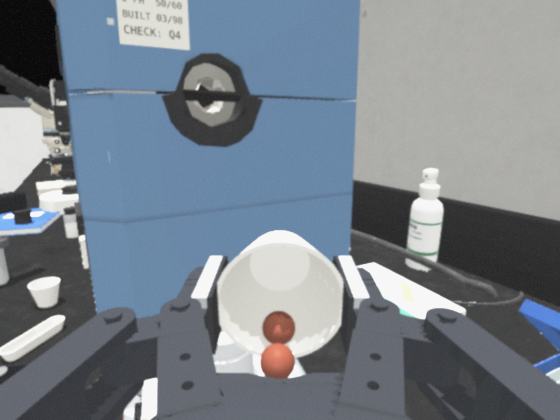

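View pics/t6c.png

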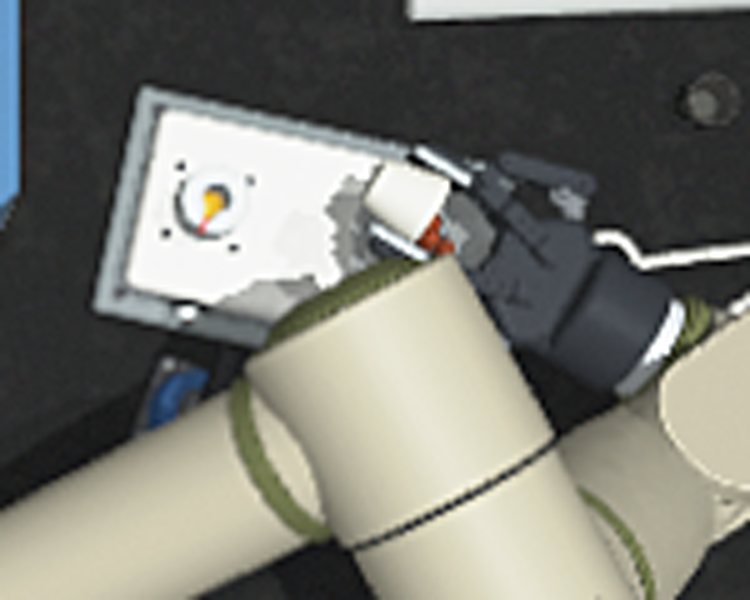

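The pellets are landing in the hopper: one is at the lip, one is in the air, and the rest show inside at about (435,235). Waiting, with a few degrees more tip.

Call:
{"method": "servo_tool", "body": {
  "rows": [0,0,0,0,1.73,-1,0,0,0,0,0,1.73,-1,0,0,0,0,0,0,0,0,0,0,0,0,0,0,0]
}}

```text
time_s: 6.18
position: [0.5705, -0.3297, 0.1648]
tool_rot: [[0.058, 0.496, 0.867], [0.101, 0.861, -0.499], [-0.993, 0.117, -0.0]]
ft_force: [0.2, -0.4, -0.4]
grip_width: 0.0446
```

```bash
python3 - <<'E'
from h import *
s,im=grab('wrist','w7.png'); print(s['q'],s['ft_force'])
grab('top','t7.png');crop('t7.png','t7c.png',310,460,140,260,5)
E
```

```text
[-60.78978591  58.47829849  64.23422803  78.27418519 119.45544824
 -33.94772609] [ 0.24324494 -0.44448378 -0.36769871]
```

View pics/w7.png

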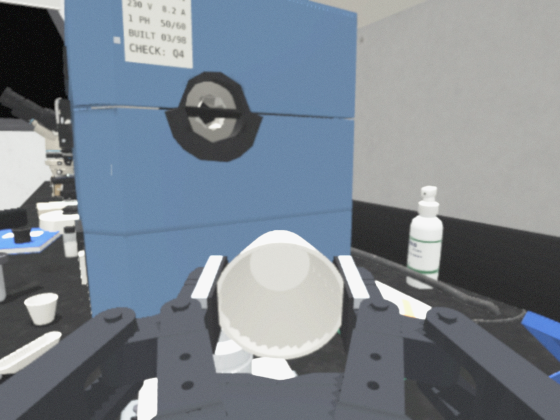

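View pics/t7c.png

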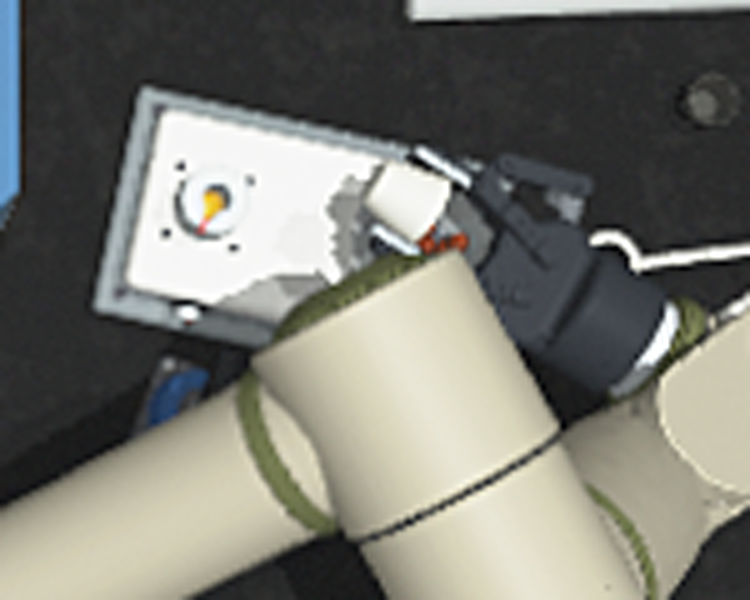

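The cup is empty. After a short hold I'll turn it back upright.

Call:
{"method": "servo_tool", "body": {
  "rows": [0,0,0,0,0,0,0,0,0,0,0,0,0,0,0,0,0,0,0,0,0,0,0,0,0.004,-4.33,2.5,0,0,0,0,0.004,-5.2,3,0,0,0,0,0.004,-5.2,3,0,0,0,0,0.004,-5.2,3,0,0,0,0,0.004,-5.2,3,0,0,0,0,0.004,-5.2,3,0,0,0,0,0.004,-5.2,3,0]
}}

```text
time_s: 7.12
position: [0.5701, -0.3304, 0.1929]
tool_rot: [[-0.284, 0.413, 0.866], [-0.49, 0.713, -0.501], [-0.824, -0.566, -0.0]]
ft_force: [1.0, 0.7, -0.7]
grip_width: 0.0448
```

Call:
{"method": "servo_tool", "body": {
  "rows": [0,-0.01,0,0.002,-5.2,3,0,0,-0.02,0,0,-5.2,3,0,0,-0.03,0,0,-5.2,3,0,0,-0.03,-0.001,0,-5.2,3,0,0,-0.03,-0.002,0,-5.2,3,0,0,-0.03,-0.002,0,-5.2,3,0,0,-0.02,-0.002,0,-5.2,3,0,0,-0.01,0,-0.005,-5.2,3,0,0,0,0,0,0,0,0,0,0,0,0,0,0,0]
}}

```text
time_s: 7.95
position: [0.3908, -0.336, 0.1899]
tool_rot: [[-0.495, 0.069, 0.866], [-0.858, 0.12, -0.5], [-0.138, -0.99, 0.0]]
ft_force: [0.6, -0.2, -0.4]
grip_width: 0.0447
```

```bash
python3 - <<'E'
from h import *
s,im=grab('wrist','w8.png'); print(s)
grab('top','t8.png');crop('t8.png','t8c.png',310,460,140,260,5)
grab('side','s8.png');crop('s8.png','s8c.png',225,395,235,385,4)
E
```

```text
{'time_s': 7.95, 'q': array([-57.49773662,  21.27255689,  82.89062604,   7.15706858,
        79.59740264, -29.0493996 ]), 'qvel': array([-0.90464787,  1.80177095, -1.77900207,  0.87440917,  0.69991682,
       -0.4561822 ]), 'joint_efforts': array([  0.78215774, -44.40239668, -20.81000626,   0.05454052,
         0.05906293,   0.12454347]), 'position': array([ 0.39082328, -0.33601916,  0.18986821]), 'tool_rot': array([[-4.94805665e-01,  6.91135150e-02,  8.66250931e-01],
       [-8.57957795e-01,  1.19578909e-01, -4.99609155e-01],
       [-1.38115086e-01, -9.90416178e-01,  1.28157448e-04]]), 'ft_force': array([ 0.63425021, -0.15753447, -0.39112964]), 'wrist_torque': array([-0.0945636 , -0.00164225,  0.0197864 ]), 'grip_width': 0.04471173146879879}
```

View pics/w8.png

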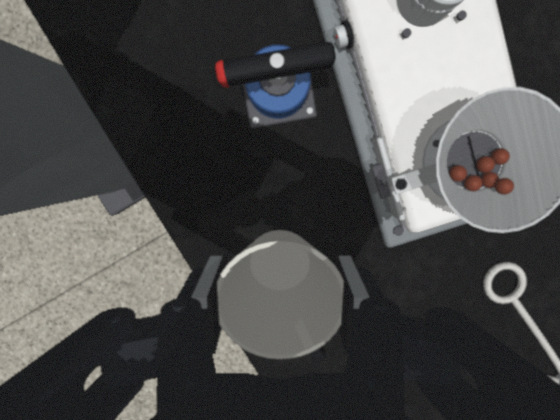

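View pics/t8c.png

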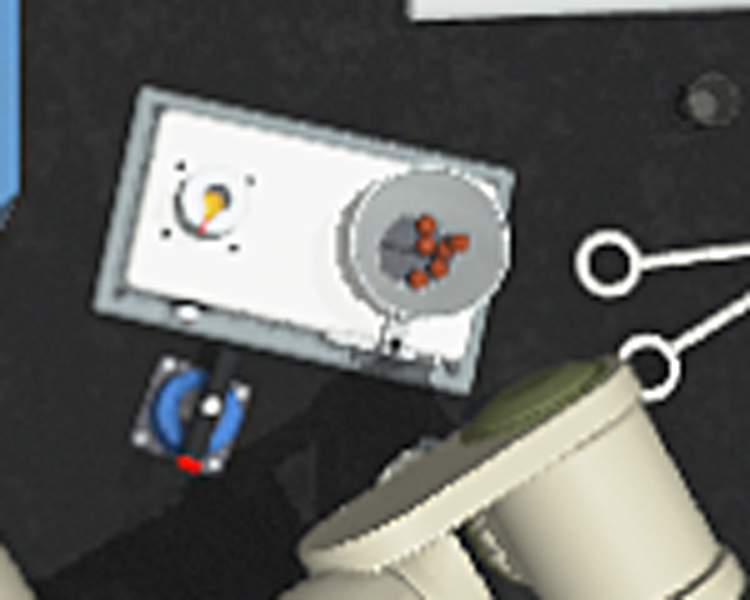

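View pics/s8c.png

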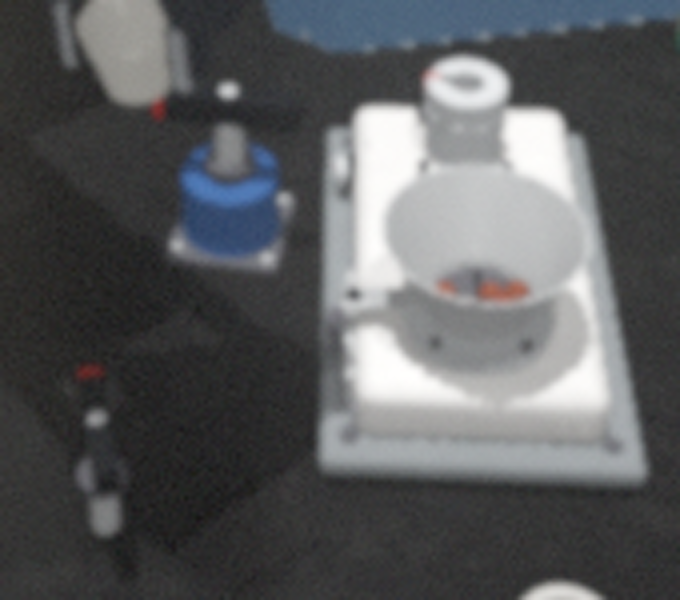

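All six pellets are in the hopper. Levelling and setting the cup down at its old spot.

Call:
{"method": "servo_tool", "body": {
  "rows": [0,-0.003,0,-0.02,-3.46,2,0,0,-0.004,-0.001,-0.035,-3.46,2,0,0,0,0,-0.035,0,0,0,0,0,0,-0.035,0,0,0,0,0,0,-0.025,0,0,0,0,0,0,-0.015,0,0,0,0,0,0,0,0,0,0,0,0,0,0,0,0,0]
}}

```text
time_s: 8.77
position: [0.3834, -0.3382, 0.0238]
tool_rot: [[-0.501, -0.003, 0.865], [-0.865, -0.0, -0.501], [0.002, -1.0, -0.002]]
ft_force: [0.1, -0.3, 0.3]
grip_width: 0.0447
```

```bash
python3 - <<'E'
from h import *
s=env.observe(); print(s['position'],s['tool_rot'],s['ft_force'])
import cv2
for p in [(457,173),(505,186),(501,156),(470,150)]:
  pass
E
```

```text
[ 0.38341461 -0.33816854  0.02378719] [[-5.01308396e-01 -2.63162966e-03  8.65264680e-01]
 [-8.65266984e-01 -4.56406377e-04 -5.01311119e-01]
 [ 1.71417753e-03 -9.99996433e-01 -2.04826191e-03]] [ 0.13748624 -0.26162792  0.27805245]
```

Call:
{"method": "servo_tool", "body": {
  "rows": [0,0,0,-0.006,0,0,0,0,0,0,-0.004,0,0,0,0,0,0,-0.003,0,0,0,0,0,0,-0.001,0,0,0,0,0,0,0,0,0,0]
}}

```text
time_s: 9.18
position: [0.3834, -0.3378, 0.0104]
tool_rot: [[-0.501, -0.002, 0.866], [-0.866, -0.003, -0.501], [0.003, -1.0, -0.0]]
ft_force: [-0.5, -0.2, -0.8]
grip_width: 0.0447
```

Call:
{"method": "servo_tool", "body": {
  "rows": [0,0,0,-0.001,0,0,0,0,0,0,0,0,0,0]
}}

```text
time_s: 9.35
position: [0.3835, -0.338, 0.0096]
tool_rot: [[-0.5, -0.002, 0.866], [-0.866, -0.003, -0.5], [0.003, -1.0, 0.0]]
ft_force: [0.2, 0.3, 0.6]
grip_width: 0.0448
```

Call:
{"method": "servo_tool", "body": {
  "rows": [0,0,0,-0.0005,0,0,0,0.57,0,0,0,0,0,0,0.6,0,0,0,0,0,0,0.7,0,0,0,0,0,0,0.85,0,0,0,0,0,0,1,0,0,0,0,0,0,1,0,0,0,0,0,0,1,0,0,0,0,0,0]
}}

```text
time_s: 10.02
position: [0.3834, -0.3378, 0.0088]
tool_rot: [[-0.501, -0.002, 0.866], [-0.866, -0.002, -0.501], [0.003, -1.0, -0.001]]
ft_force: [0.1, -0.5, -0.3]
grip_width: 0.0855
```

```bash
python3 - <<'E'
from h import *
s,im=grab('wrist','w9.png'); print(s['position'],s['ft_force'],s['grip_width'])
grab('side','s9.png');crop('s9.png','s9c.png',205,345,235,385,4)
E
```

```text
[ 0.38337141 -0.33778543  0.00877107] [ 0.11367649 -0.48356299 -0.27632529] 0.08554970867120623
```

View pics/w9.png

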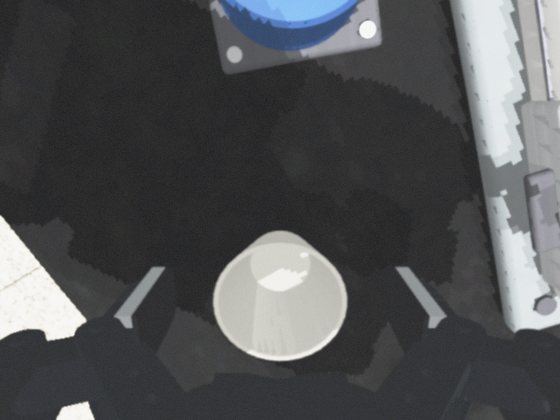

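View pics/s9c.png

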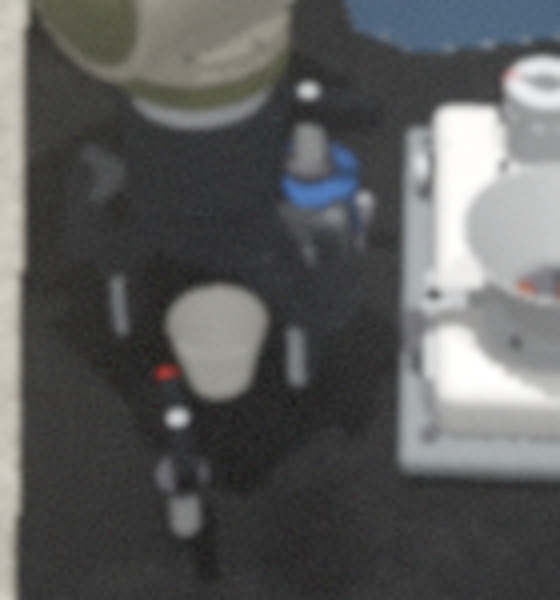

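The crucible is upright, empty and released. Rising and moving to look over the handle and hub, with the jaw turned across the bar.

Call:
{"method": "servo_tool", "body": {
  "rows": [1,0,0,0.01,0,0,0,1,0,0,0.03,0,0,0,1,0,0,0.035,0,0,0,1,0,0,0.035,0,0,0,1,0,0,0.035,0,0,0,1,0,0,0.035,0,0,-7,1,0.005,0.01,0.02,0,0,-7,1,0.01,0.015,0.01,0,0,-7,1,0.01,0.015,0,0,0,-7,1,0.01,0.015,0,0,0,-7]
}}

```text
time_s: 10.95
position: [0.4186, -0.2822, 0.2205]
tool_rot: [[-0.909, -0.001, 0.416], [-0.416, -0.003, -0.909], [0.002, -1.0, 0.002]]
ft_force: [0.6, 0.3, -0.1]
grip_width: 0.0851
```

Call:
{"method": "servo_tool", "body": {
  "rows": [1,0.01,0.015,0,0,0,-7,1,0.005,0.015,0,0,0,-7,1,0,0.01,0,0,0,-7,1,0,0,0,0,0,-7,1,0,0,0,0,0,-7,1,0,0,0,0,0,-7,1,0,0,0,0,0,-5,1,0,0,0,0,0,0,1,0,0,0,0,0,0]
}}

```text
time_s: 11.7
position: [0.4333, -0.2427, 0.2194]
tool_rot: [[-0.928, -0.002, -0.372], [0.372, 0.001, -0.928], [0.003, -1.0, -0.0]]
ft_force: [0.1, 0.4, -0.7]
grip_width: 0.0853
```

```bash
python3 - <<'E'
from h import *
import pickle
s,im=grab('wrist','w10.png'); print(s['q'],s['position'],s['tool_rot'])
pickle.dump(s,open('w10.pkl','wb'))
E
```

```text
[-4.29203376e+01  1.70830249e+01  8.36689901e+01 -3.59178799e-02
  7.94003833e+01  6.89559972e+01] [ 0.43325559 -0.24265619  0.21936769] [[-9.28030297e-01 -2.36739709e-03 -3.72497200e-01]
 [ 3.72494911e-01  1.36004642e-03 -9.28033238e-01]
 [ 2.70363667e-03 -9.99996273e-01 -3.80320916e-04]]
```

View pics/w10.png

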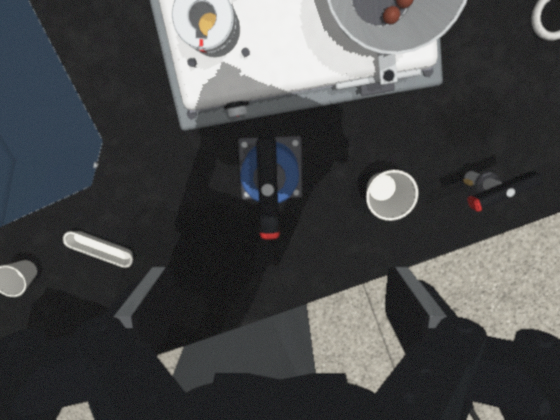

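```bash
python3 - <<'E'
from h import *
crop('w10.png','w10a.png',220,320,120,250,4.6)
crop('w10.png','w10b.png',160,250,0,70,8)
E
```

```text
(no output)
```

View pics/w10a.png

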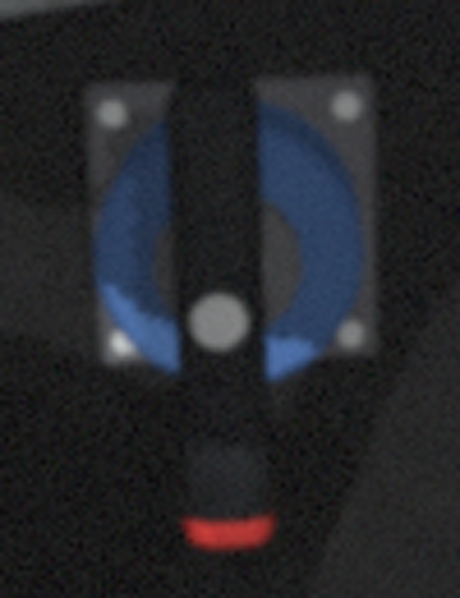

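View pics/w10b.png

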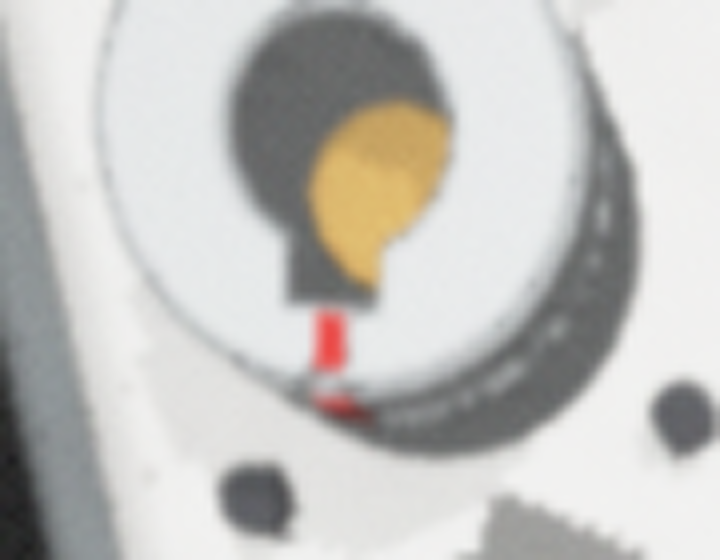

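```bash
python3 - <<'E'
from h import *
import pickle; s=pickle.load(open('w10.pkl','rb'))
np.set_printoptions(precision=4,suppress=True)
A=lambda x,y:(220+x/4.6,120+y/4.6)
B=lambda x,y:(160+x/8,y/8)
for n,p,z in [('boss',A(218,321),.098),('red',A(229,533),.093),('far',A(215,82),.098),('bore',B(340,117),.092),('outer',B(343,130),.092),('keyway',B(333,298),.092),('mark',B(331,345),.092),('furn',(100,140),0.0),('furn',(100,140),0.1),('furn',(94,185),0.1),('furn2',(35,0),.1),('furn3',(0,225),.1),('cruc',(391,194),.038)]:
    print(n,onz('wrist',p,z,s))
for p in [(313,95),(313,180),(296,203)]: print(onz('top',p,.38))
E
```

```text
boss [ 0.4441 -0.2378  0.098 ]
red [ 0.4072 -0.2245  0.093 ]
far [ 0.4802 -0.2523  0.098 ]
bore [ 0.5738 -0.2429  0.092 ]
outer [ 0.5728 -0.2427  0.092 ]
keyway [ 0.5609 -0.2363  0.092 ]
mark [ 0.5575 -0.2345  0.092 ]
furn [ 0.5349 -0.0887  0.    ]
furn [ 0.5248 -0.1387  0.1   ]
furn [ 0.4971 -0.1176  0.1   ]
furn2 [ 0.6238 -0.1433  0.1   ]
furn3 [ 0.4976 -0.0301  0.1   ]
cruc [ 0.3848 -0.3364  0.038 ]
[ 0.7453 -0.0949  0.38  ]
[ 0.5266 -0.0965  0.38  ]
[ 0.4683 -0.0547  0.38  ]
```

Call:
{"method": "servo_tool", "body": {
  "rows": [1,0.03,0,0,0,0,0,1,0.035,0,0,0,0,0,1,0.035,0,0,0,0,0,1,0.03,0,0,0,0,0,1,0.01,0,0,0,0,0,1,0,0,0,0,0,0,1,0,0,0,0,0,0]
}}

```text
time_s: 12.33
position: [0.5732, -0.2426, 0.2184]
tool_rot: [[-0.928, -0.004, -0.373], [0.373, 0.002, -0.928], [0.004, -1.0, -0.001]]
ft_force: [-0.7, -0.4, -0.6]
grip_width: 0.0854
```

```bash
python3 - <<'E'
from h import *
import pickle
s,im=grab('wrist','w11.png'); print(s['q'],s['position'],s['tool_rot'])
pickle.dump(s,open('w11.pkl','wb'))
crop('w11.png','w11a.png',220,340,140,240,6)
E
```

```text
[-3.38174856e+01  2.98149951e+01  6.30132939e+01 -1.60061818e-02
  8.74097794e+01  7.80970818e+01] [ 0.57320422 -0.24263921  0.21842516] [[-9.27738883e-01 -3.60740695e-03 -3.73212475e-01]
 [ 3.73207132e-01  2.08063767e-03 -9.27745713e-01]
 [ 4.12327627e-03 -9.99991329e-01 -5.83978464e-04]]
```

View pics/w11.png

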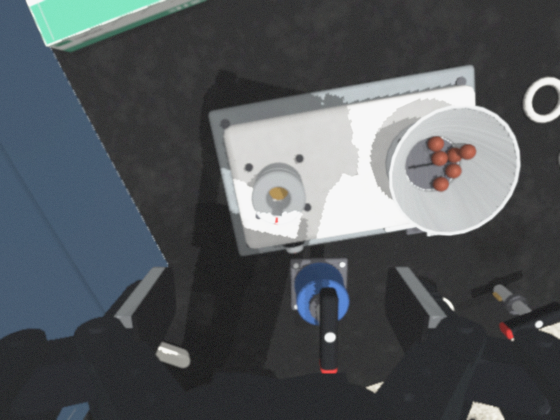

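View pics/w11a.png

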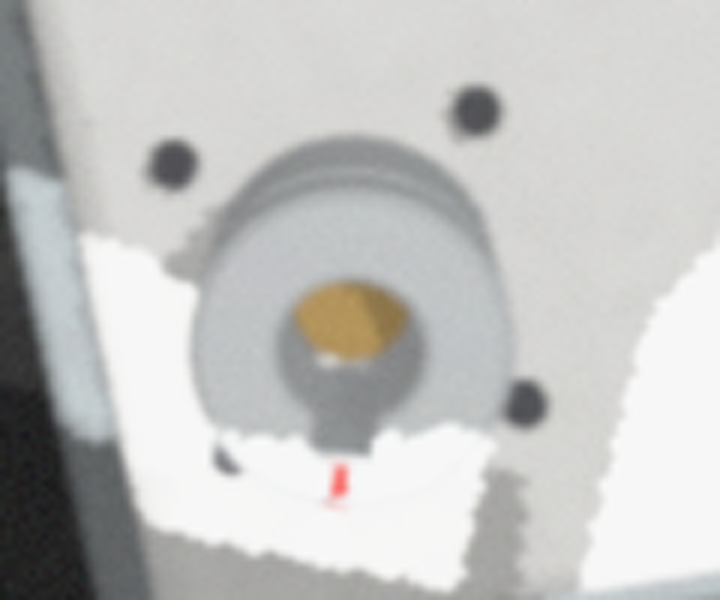

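```bash
python3 - <<'E'
from h import *
import pickle; s=pickle.load(open('w11.pkl','rb'))
np.set_printoptions(precision=4,suppress=True)
C=lambda x,y:(220+x/6,140+y/6)
c=onz('wrist',C(351.5,349),.092,s);print(c)
for p in [(340,483),(341,443)]:
    q=onz('wrist',C(*p),.092,s);d=q-c;print(q,np.hypot(*d[:2]),np.degrees(np.arctan2(d[1],d[0])))
a=onz('wrist',C(193,349),.092,s);b=onz('wrist',C(512,349),.092,s);print(np.linalg.norm(a-b))
E
```

```text
[ 0.5734 -0.2426  0.092 ]
[ 0.557  -0.2344  0.092 ] 0.018367015772381243 153.2377426542667
[ 0.562  -0.2366  0.092 ] 0.012843885936085896 151.8166407323203
0.04139415888669004
```

Call:
{"method": "servo_tool", "body": {
  "rows": [1,-0.03,0,0,0,0,0.5,1,-0.035,0.001,0,0,0,0.6,1,-0.035,0.001,0,0,0,0,1,-0.02,0.002,0,0,0,0,1,-0.009,0.001,0,0,0,0,1,0,0,0,0,0,0,1,0,0,0,0,0,0]
}}

```text
time_s: 12.97
position: [0.4445, -0.2381, 0.2194]
tool_rot: [[-0.934, -0.002, -0.358], [0.358, 0.001, -0.934], [0.002, -1.0, -0.0]]
ft_force: [0.1, 0.4, 1.0]
grip_width: 0.0855
```

```bash
python3 - <<'E'
from h import *
import pickle
s,im=grab('wrist','w12.png'); print(s['q'],s['position'],s['tool_rot'])
pickle.dump(s,open('w12.pkl','wb'))
crop('w12.png','w12a.png',220,340,110,310,3)
E
```

```text
[-4.16368987e+01  1.78159428e+01  8.25637850e+01 -2.30886140e-02
  7.97187569e+01  6.93280870e+01] [ 0.44450321 -0.23807933  0.21942493] [[-9.33823756e-01 -1.54806871e-03 -3.57730059e-01]
 [ 3.57729138e-01  8.45694094e-04 -9.33825010e-01]
 [ 1.74815548e-03 -9.99998444e-01 -2.35939950e-04]]
```

View pics/w12a.png

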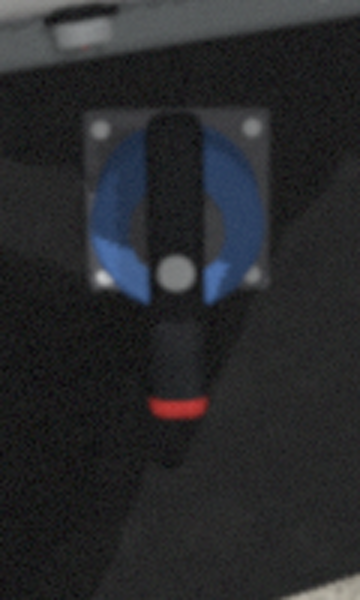

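```bash
python3 - <<'E'
from h import *
import pickle; s=pickle.load(open('w12.pkl','rb'))
np.set_printoptions(precision=4,suppress=True)
C=lambda x,y:(220+x/3,110+y/3)
print(onz('wrist',C(175.5,273),.098,s))
a=onz('wrist',C(179,408),.093,s);b=onz('wrist',C(174.5,112),.093,s);d=a-b
print(a,b,(a+b)/2,np.linalg.norm(d),np.degrees(np.arctan2(d[1],d[0])))
a=onz('wrist',C(150,350),.098,s);b=onz('wrist',C(205,350),.098,s);print(a,b,np.linalg.norm(a-b))
E
```

```text
[ 0.4441 -0.2378  0.098 ]
[ 0.4073 -0.2247  0.093 ] [ 0.4817 -0.252   0.093 ] [ 0.4445 -0.2383  0.093 ] 0.07933198258036747 159.7969915694749
[ 0.427  -0.2242  0.098 ] [ 0.4219 -0.2375  0.098 ] 0.014338287982274447
```

```bash
python3 - <<'E'
from h import *
crop('s8.png','s8d.png',255,310,245,310,10)
np.set_printoptions(precision=1,suppress=True)
h=np.array([.4442,-.2379,0])
for z in [.006,.044,.046,.06,.078,.088,.098]:
    print(z,proj('side',h+[0,0,z]),proj('side',h+[.0145,0,z])-proj('side',h+[-.0145,0,z]), (proj('side',h+[0,0,z])-[255,245])*10)
E
```

```text
0.006 [282.1 291.4] [12.9 -1.4] [270.5 464.5]
0.044 [281.8 278.1] [13.1 -1.4] [267.5 331.2]
0.046 [281.7 277.4] [13.1 -1.4] [267.4 324. ]
0.06 [281.6 272.3] [13.3 -1.4] [266.3 273.4]
0.078 [281.5 265.7] [13.4 -1.4] [264.8 207. ]
0.088 [281.4 262. ] [13.5 -1.4] [263.9 169.6]
0.098 [281.3 258.2] [13.5 -1.4] [263.1 131.7]
```

View pics/s8d.png

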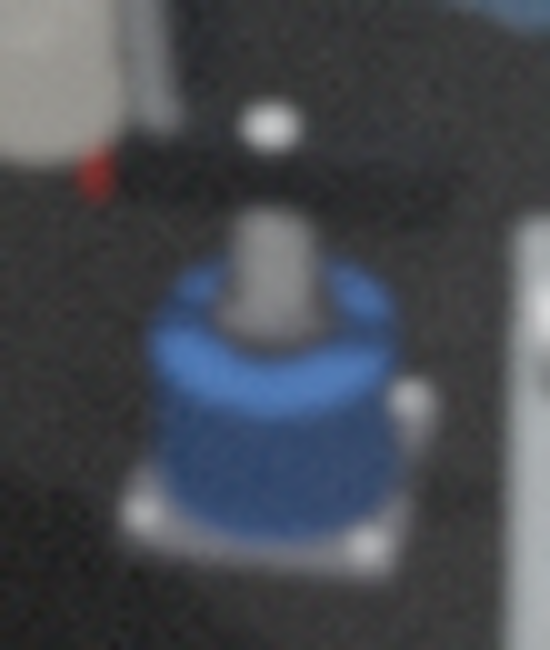

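The bar lies at (0.444,-0.238), 159.5°, 79 mm long and 14.3 mm thick, matching the sizes given. Descending to grip.

Call:
{"method": "servo_tool", "body": {
  "rows": [1,0,0,-0.035,0,0,0.4,1,0,0,-0.035,0,0,0,1,0,0,-0.035,0,0,0,1,0,0,-0.02,0,0,0,1,0,0,-0.015,0,0,0,1,0,0,-0.007,0,0,0,1,0,0,0,0,0,0,0.6,0,0,0,0,0,0,0.4,0,0,0,0,0,0,0.3,0,0,0,0,0,0]
}}

```text
time_s: 13.85
position: [0.445, -0.2382, 0.0728]
tool_rot: [[-0.937, -0.001, -0.351], [0.351, 0.0, -0.937], [0.001, -1.0, 0.0]]
ft_force: [0.6, -0.0, -0.5]
grip_width: 0.0515
```

Call:
{"method": "servo_tool", "body": {
  "rows": [0,0,0,0,0,0,0,0,0,0,0,0,0,0,0,0,0,0,0,0,0,0,0,0,0,0,0,0,0,0,0,0,0,0,0,0,0,0,0,0,0,0],
  "force": 40
}}

```text
time_s: 14.35
position: [0.4446, -0.2378, 0.0723]
tool_rot: [[-0.936, -0.002, -0.351], [0.351, 0.001, -0.936], [0.002, -1.0, -0.001]]
ft_force: [0.5, 1.5, 6.7]
grip_width: 0.0146
```

```bash
python3 - <<'E'
from h import *
s,im=grab('wrist','w13.png'); print(s['position'],s['tool_rot'],s['ft_force'],s['wrist_torque'])
E
```

```text
[ 0.44459529 -0.23777588  0.07228876] [[-9.36464377e-01 -1.99382853e-03 -3.50757032e-01]
 [ 3.50754719e-01  1.42239559e-03 -9.36466286e-01]
 [ 2.36606846e-03 -9.99997001e-01 -6.32678037e-04]] [0.52216251 1.49367404 6.72569629] [ 0.41970427 -0.0921608  -0.01004987]
```

View pics/w13.png

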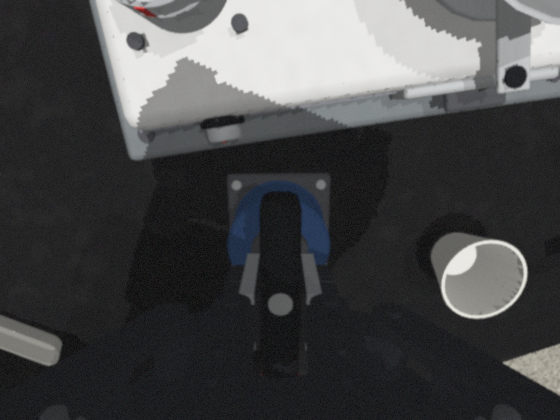

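Gripped on the bar at 14.6 mm. Drawing straight up.

Call:
{"method": "servo_tool", "body": {
  "rows": [0,0,0,0,0,0,0,0,0,0,0.003,0,0,0,0,0,0,0.01,0,0,0,0,0,0,0.015,0,0,0,0,0,0,0.02,0,0,0,0,0,0,0.02,0,0,0,0,0,0,0.02,0,0,0,0,0,0,0.022,0,0,0,0,0,0,0,0,0,0],
  "force": 80
}}

```text
time_s: 15.15
position: [0.4454, -0.2388, 0.1852]
tool_rot: [[-0.937, 0.002, -0.351], [0.351, -0.003, -0.937], [-0.003, -1.0, 0.002]]
ft_force: [1.1, -1.7, -0.9]
grip_width: 0.0138
```

```bash
python3 - <<'E'
from h import *
import pickle
s,im=grab('wrist','w14.png'); print(s['position'],s['tool_rot'],s['ft_force'],s['wrist_torque'])
pickle.dump(s,open('w14.pkl','wb'))
grab('side','s14.png');crop('s14.png','s14c.png',225,395,185,335,4.5)
E
```

```text
[ 0.44537598 -0.23875888  0.18524119] [[-0.9365163   0.00184127 -0.35061922]
 [ 0.35061366 -0.00278158 -0.93651606]
 [-0.00269965 -0.99999444  0.00195942]] [ 1.05490318 -1.73412229 -0.94857435] [-0.00667519 -0.02570753  0.04925951]
```

View pics/w14.png

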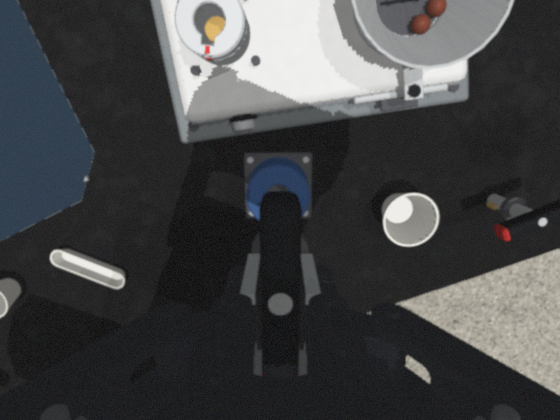

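View pics/s14c.png

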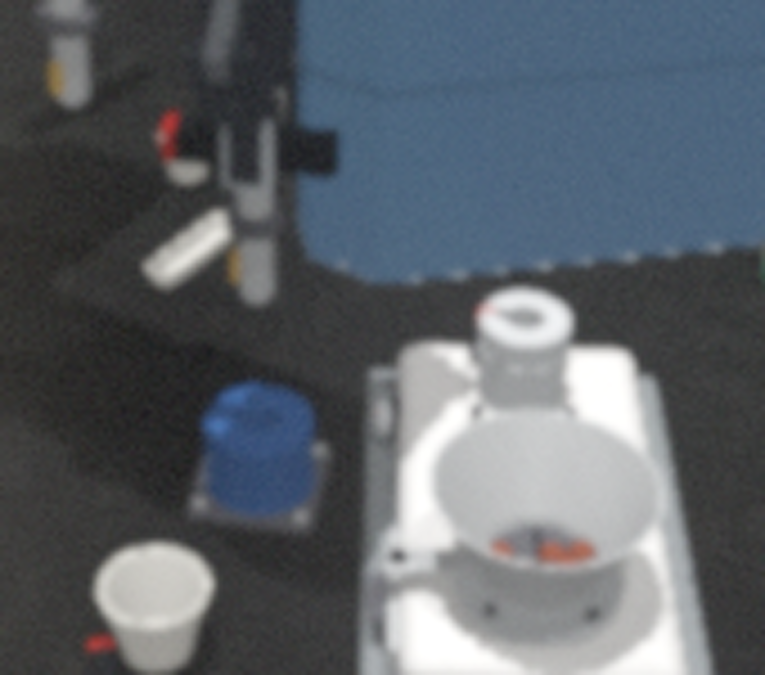

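```bash
python3 - <<'E'
from h import *
import pickle; s=pickle.load(open('w14.pkl','rb'))
np.set_printoptions(precision=4,suppress=True)
im=cv2.imread('pics/w14.png');g=cv2.cvtColor(im,cv2.COLOR_BGR2GRAY)[285:322,262:300]
m=(g>75).astype(np.uint8);print(cv2.connectedComponentsWithStats(m)[2:4])
crop('w14.png','w14a.png',225,335,170,390,2.7)
print(onz('wrist',(280.5,304),s['position'][2]+.0257,s),s['position'])
# tool x/z offset
print(s['tool_rot'].T@(onz('wrist',(280.5,304),s['position'][2]+.0257,s)-s['position']))
E
```

```text
(array([[  0,   0,  38,  37, 999],
       [  6,   8,  24,  22, 407]], dtype=int32), array([[18.7518, 17.6807],
       [17.8821, 18.7838]]))
[ 0.4443 -0.2397  0.2109] [ 0.4454 -0.2388  0.1852]
[ 0.0006 -0.0257  0.0013]
```

View pics/w14a.png

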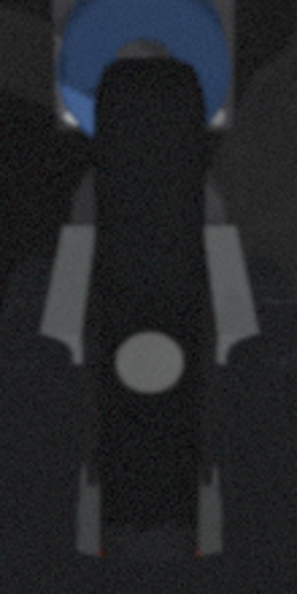

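Handle held upright, key and red end on the hub-mark side. Moving over the hub with a -6.8° turn.

Call:
{"method": "servo_tool", "body": {
  "rows": [0,0.015,0,0,0,0,-1,0,0.025,0,0,0,0,-1.4,0,0.03,-0.001,0,0,0,-1.4,0,0.03,-0.001,0,0,0,-1.4,0,0.02,-0.001,0,0,0,-1,0,0.0086,-0.0004,0,0,0,-0.6,0,0,0,0,0,0,0,0,0,0,0,0,0,0,0,0,0,0,0,0,0]
}}

```text
time_s: 16.0
position: [0.572, -0.241, 0.1808]
tool_rot: [[-0.888, -0.005, -0.459], [0.459, 0.003, -0.888], [0.005, -1.0, -0.001]]
ft_force: [1.0, -0.0, -3.3]
grip_width: 0.0139
```

```bash
python3 - <<'E'
from h import *
import pickle
s,im=grab('wrist','w15.png'); print(s['q'],s['position'],s['tool_rot'],s['ft_force'],s['wrist_torque'])
pickle.dump(s,open('w15.pkl','wb'))
grab('side','s15.png');crop('s15.png','s15c.png',300,390,195,295,6)
grab('top','t15.png');crop('t15.png','t15c.png',310,400,150,230,7)
E
```

```text
[-3.37624607e+01  3.11800590e+01  6.69074266e+01 -5.42449171e-04
  8.22248022e+01  8.35680017e+01] [ 0.5719977  -0.24104293  0.18078888] [[-8.88361570e-01 -4.53641573e-03 -4.59122143e-01]
 [ 4.59112595e-01  3.02127989e-03 -8.88372949e-01]
 [ 5.41716551e-03 -9.99985146e-01 -6.01263347e-04]] [ 0.99719674 -0.0400583  -3.28957226] [ 0.04010165  0.01774127 -0.01740218]
```

View pics/w15.png

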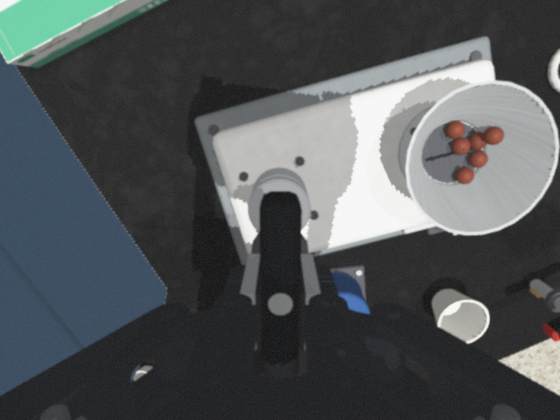

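View pics/s15c.png

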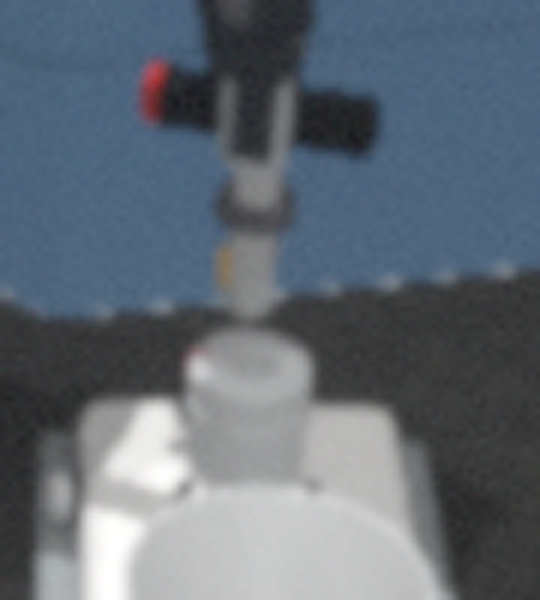

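```bash
python3 - <<'E'
from h import *
np.set_printoptions(precision=4,suppress=True)
s=env.observe();print(s['position'],s['ft_force'])
im=cv2.imread('pics/s15.png')
D=lambda x,y:(300+x/6,195+y/6)
hubc=D(250,363); print(onz('side',hubc,.092))
# collar centre & boss: handle axis at collar mid z = tip+.045
zt=s['position'][2]-.0663
for p,z in [((251,308),zt),((254,210),zt+.043),((258,115),zt+.075)]:
    print(onz('side',D(*p),z))
E
```

```text
[ 0.5723 -0.2413  0.1818] [ 0.38   -0.0379 -1.5249]
[ 0.575  -0.2418  0.092 ]
[ 0.5742 -0.2409  0.1155]
[ 0.5722 -0.2433  0.1585]
[ 0.5745 -0.2332  0.1905]
```

View pics/t15c.png

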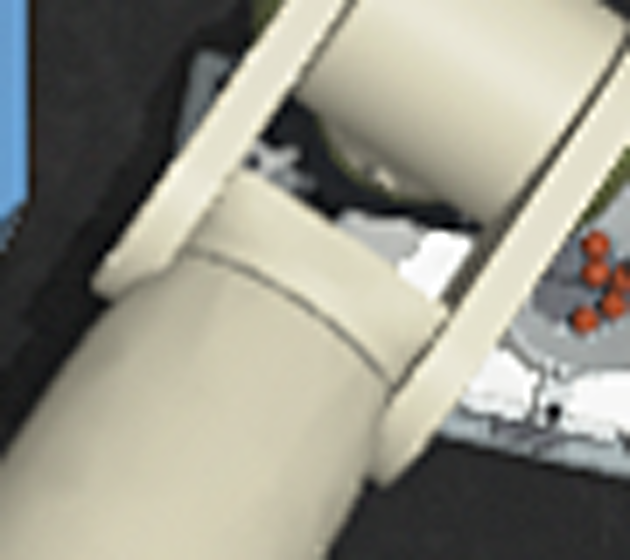

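Call:
{"method": "servo_tool", "body": {
  "rows": [0,0.0015,-0.0006,-0.005,0,0,0,0,0,0,-0.008,0,0,0,0,0,0,-0.006,0,0,0,0,0,0,0,0,0,0,0,0,0,0,0,0,0,0,0,0,0,0,0,0]
}}

```text
time_s: 16.65
position: [0.5745, -0.2419, 0.1628]
tool_rot: [[-0.888, -0.003, -0.459], [0.459, 0.002, -0.888], [0.003, -1.0, -0.001]]
ft_force: [-0.5, -0.7, -1.6]
grip_width: 0.0135
```

```bash
python3 - <<'E'
from h import *
s,im=grab('side','s16.png');crop('s16.png','s16c.png',300,390,195,295,6)
np.set_printoptions(precision=4,suppress=True)
print(s['position'],s['ft_force'],s['wrist_torque'])
E
```

```text
[ 0.5745 -0.2419  0.1628] [-0.5369 -0.7072 -1.64  ] [ 0.0446 -0.0479 -0.0452]
```

View pics/s16c.png

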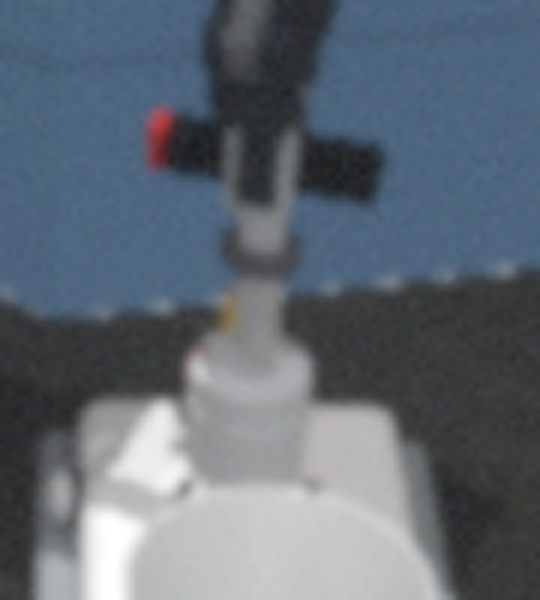

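```bash
python3 - <<'E'
from h import *
s,im=grab('wrist','w17.png')
np.set_printoptions(precision=4,suppress=True)
print(s['position'])
g=cv2.cvtColor(cv2.imread('pics/s16.png'),cv2.COLOR_BGR2GRAY)
for r in range(240,280,3): print(r,g[r,326:358])
crop('s16.png','s16d.png',320,365,225,285,13)
crop('w17.png','w17a.png',225,335,150,300,4)
a=proj('side',[.5734,-.2426,.092]);print(a, proj('side',[.5745,-.2419,.0965]))
E
```

```text
[ 0.5746 -0.2419  0.1631]
240 [101 100  99  99  99  98  97  98  99 100  95  94  91  84  83  82  84  82
  82  82  80  78  81  88  95  95  97  97 101 101  96  99]
243 [101  99  99 100  99  97  96  98 101 107 105 108 110 117 122 127 125 129
 130 127 123 109  92  84  87  83  86  96 107 107  97  77]
246 [117 118 104  86  72  73  71  71  76  84  99 111 117 124 128 131 130 132
 134 128 107  78  65  61  60  60  62  60  61  63  62  59]
249 [ 59  58  57  63  55  55  64  69  74  81  93 110 121 124 128 130 134 134
 135 126 109  80  58  62  62  59  58  58  60  59  53  57]
252 [ 53  55  60  58  62  69  87 106 124 135 142 138 137 134 133 136 138 138
 140 139 135 128 116 103  88  72  61  55  63  58  54  59]
255 [ 61  53  61  63  90 138 171 174 159 151 152 150 148 144 142 144 141 142
 140 150 160 164 166 164 156 129  92  68  58  59  58  59]
258 [ 61  56  60  61  88 129 163 178 178 173 169 170 170 167 165 161 163 164
 165 166 171 171 173 168 162 134  99  67  61  61  61  59]
261 [135 139 123 107 114 144 154 147 146 148 155 157 163 166 169 169 169 169
 169 168 165 162 158 154 145 126 105  88  80  80  81
[... 155 characters left out ...]
19 200 180 156 149 146 144 147 150 151 155 158 160 160 162 161
 161 159 158 157 155 153 162 173 181 185 185 186 186 185]
270 [234 227 212 195 180 161 149 147 146 146 147 149 150 154 155 154 156 155
 155 155 156 154 155 155 166 178 182 184 186 184 185 182]
273 [237 239 242 239 227 200 174 157 150 150 149 150 153 154 155 156 158 157
 156 157 157 157 154 159 168 178 180 184 183 184 184 185]
276 [225 228 218 191 155 163 196 205 196 186 189 189 190 188 192 192 194 192
 194 193 192 194 197 196 187 171 163 174 186 190 189 188]
279 [193 197 196 195 195 198 201 199 199 197 197 199 200 200 200 201 202 203
 203 203 204 204 204 204 203 202 202 204 205 205 205 205]
[341.0539 255.7792] [341.5811 253.8413]
```

View pics/s16d.png

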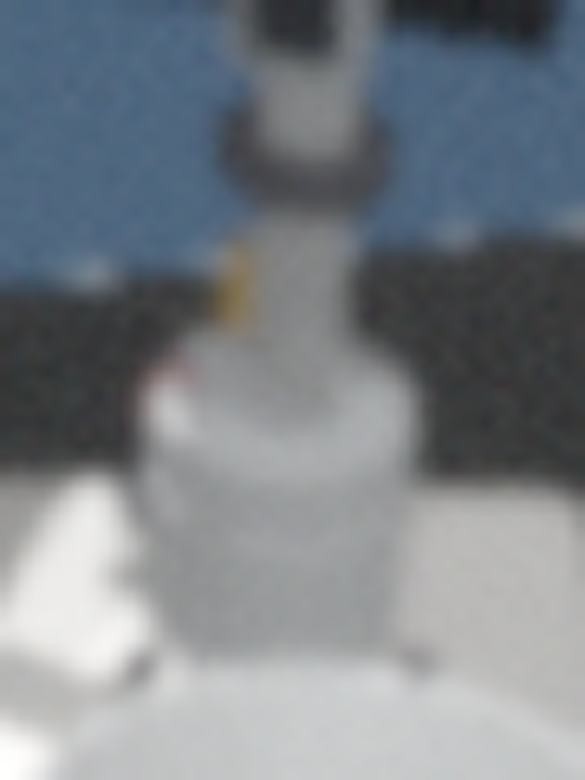

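View pics/w17a.png

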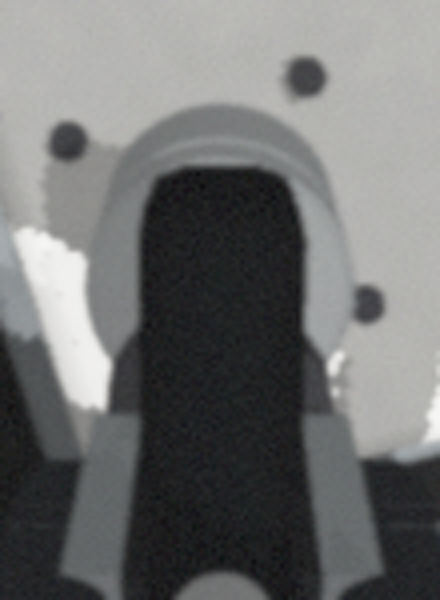

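```bash
python3 - <<'E'
from h import *
np.set_printoptions(precision=2,suppress=True)
p=np.array([.5745,-.2419,.163]);ax=np.array([-.888,.459,0])
tip=p-[0,0,.0663]
print('tip',proj('side',tip),'collar under',proj('side',tip+[0,0,.04]),'bar c',proj('side',tip+[0,0,.082]))
print('red',proj('side',tip+[0,0,.082]+.039*ax),'far',proj('side',tip+[0,0,.082]-.039*ax))
crop('s16.png','s16e.png',315,370,205,265,12)
tip=np.array([.4452,-.2388,.1189]);ax=np.array([-.9365,.3506,0])
print('s14 tip',proj('side',tip),'collar under',proj('side',tip+[0,0,.04]),'bar c',proj('side',tip+[0,0,.082]))
print('red',proj('side',tip+[0,0,.082]+.039*ax),'far',proj('side',tip+[0,0,.082]-.039*ax))
crop('s14.png','s14e.png',255,310,200,260,12)
E
```

```text
tip [341.59 253.77] collar under [342.65 238.29] bar c [343.83 221.24]
red [325.28 218.27] far [362.89 224.28]
s14 tip [281.66 250.31] collar under [281.32 234.31] bar c [280.94 216.67]
red [262.   214.81] far [300.23 218.56]
```

View pics/s16e.png

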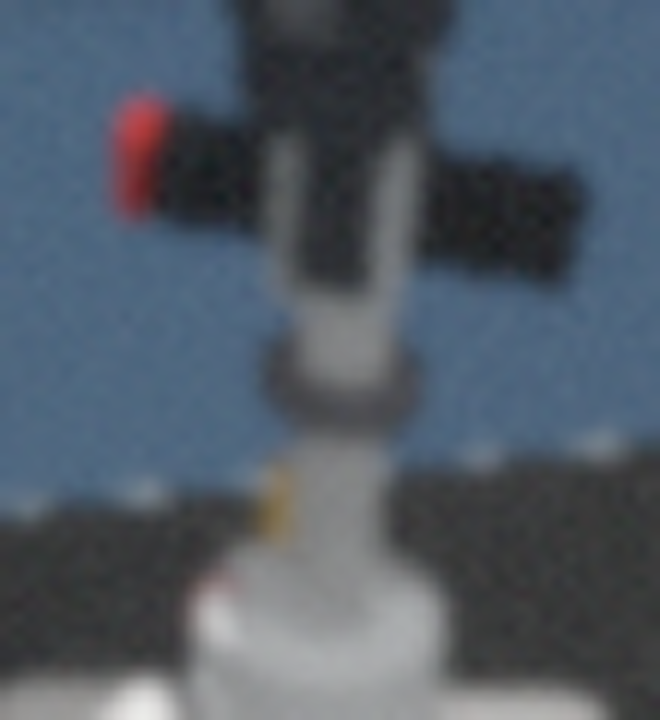

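View pics/s14e.png

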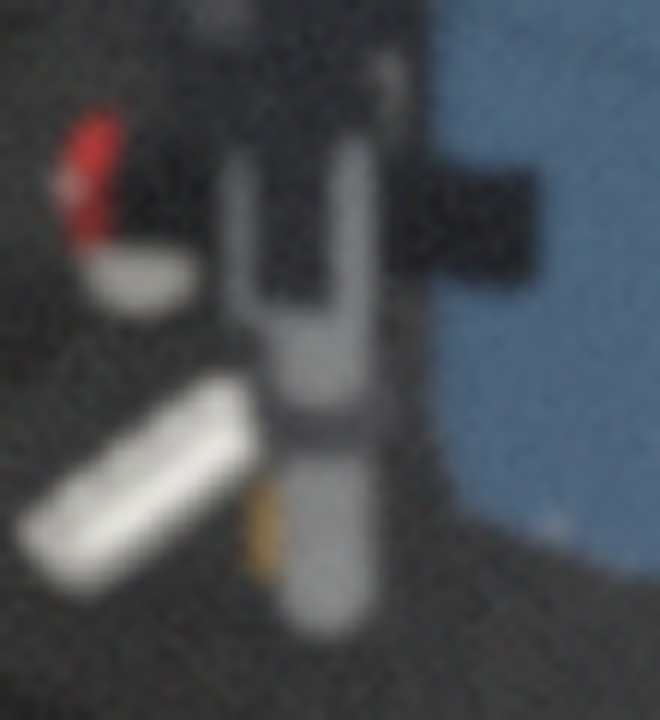

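Side view: the shaft tip sits about 2 to 2.5 px right of the hub centre (343.3 against 340.8), so the handle leans slightly. Correcting with a small tilt and shift, then feeling downwards.

Call:
{"method": "servo_tool", "body": {
  "rows": [0,-0.0012,0,0,0.55,1.07,0,0,0,0,0,0,0,0,0,0,0,0,0,0,0]
}}

```text
time_s: 17.0
position: [0.5734, -0.2419, 0.1629]
tool_rot: [[-0.888, -0.02, -0.459], [0.459, 0.011, -0.888], [0.023, -1.0, -0.0]]
ft_force: [0.0, -0.5, -2.8]
grip_width: 0.0134
```

```bash
python3 - <<'E'
from h import *
s,im=grab('side','s17.png');crop('s17.png','s17e.png',315,370,205,265,12)
np.set_printoptions(precision=4,suppress=True)
print(s['position'],s['tool_rot'],s['ft_force'],s['wrist_torque'])
E
```

```text
[ 0.5734 -0.2419  0.1629] [[-0.8881 -0.0205 -0.4591]
 [ 0.459   0.0111 -0.8884]
 [ 0.0233 -0.9997 -0.0005]] [ 0.0184 -0.53   -2.8077] [-0.0003  0.0201  0.0402]
```

View pics/s17e.png

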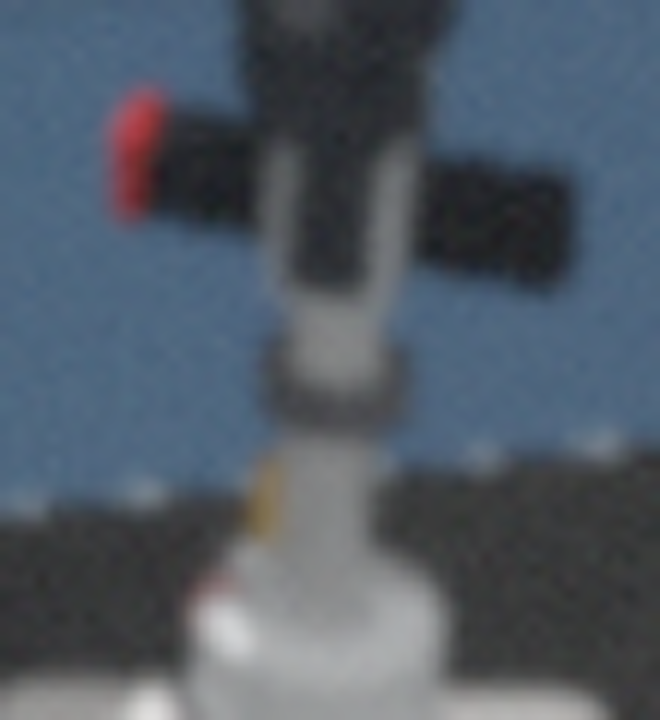

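The axis now reads vertical and the tip is centred on the hub (about 320 against 318 in the zoomed view). Descending.

Call:
{"method": "servo_tool", "body": {
  "rows": [0,0,0,-0.003,0,0,0,0,0,0,-0.003,0,0,0,0,0,0,-0.003,0,0,0,0,0,0,0,0,0,0,0,0,0,0,0,0,0]
}}

```text
time_s: 17.47
position: [0.5732, -0.2417, 0.1535]
tool_rot: [[-0.888, -0.022, -0.459], [0.459, 0.012, -0.888], [0.025, -1.0, -0.001]]
ft_force: [-0.1, 0.4, -2.1]
grip_width: 0.0136
```

Call:
{"method": "servo_tool", "body": {
  "rows": [0,0,0,-0.002,0,0,0,0,0,0,-0.002,0,0,0,0,0,0,0,0,0,0,0,0,0,0,0,0,0]
}}

```text
time_s: 17.8
position: [0.5732, -0.2418, 0.1497]
tool_rot: [[-0.888, -0.021, -0.459], [0.459, 0.012, -0.888], [0.024, -1.0, -0.001]]
ft_force: [-0.6, 0.3, -2.2]
grip_width: 0.0138
```

No contact with the tip about 8 mm below the hub top, so it is in the bore. Going on.

Call:
{"method": "servo_tool", "body": {
  "rows": [0,0,0,-0.002,0,0,0,0,0,0,-0.002,0,0,0,0,0,0,-0.001,0,0,0,0,0,0,0,0,0,0,0,0,0,0,0,0,0]
}}

```text
time_s: 18.22
position: [0.5733, -0.2418, 0.1447]
tool_rot: [[-0.888, -0.021, -0.459], [0.459, 0.012, -0.888], [0.024, -1.0, -0.001]]
ft_force: [0.2, -0.1, -1.9]
grip_width: 0.0135
```

Call:
{"method": "servo_tool", "body": {
  "rows": [0,0,0,-0.002,0,0,0,0,0,0,-0.002,0,0,0,0,0,0,-0.001,0,0,0,0,0,0,0,0,0,0,0,0,0,0,0,0,0]
}}

```text
time_s: 18.63
position: [0.5733, -0.2418, 0.1397]
tool_rot: [[-0.888, -0.021, -0.459], [0.459, 0.012, -0.888], [0.024, -1.0, -0.001]]
ft_force: [0.2, 0.3, -2.3]
grip_width: 0.0135
```

18.6 mm in with no resistance, so the key is in the keyway. Pressing on to the plunger.

Call:
{"method": "servo_tool", "body": {
  "rows": [0,0,0,-0.003,0,0,0,0,0,0,-0.003,0,0,0,0,0,0,-0.003,0,0,0,0,0,0,-0.002,0,0,0,0,0,0,0,0,0,0,0,0,0,0,0,0,0]
}}

```text
time_s: 19.13
position: [0.5735, -0.2419, 0.1292]
tool_rot: [[-0.888, -0.02, -0.459], [0.459, 0.011, -0.888], [0.023, -1.0, -0.0]]
ft_force: [-0.4, 0.6, 2.2]
grip_width: 0.013
```

Call:
{"method": "servo_tool", "body": {
  "rows": [0,0,0,-0.002,0,0,0,0,0,0,-0.002,0,0,0,0,0,0,-0.002,0,0,0,0,0,0,0,0,0,0,0,0,0,0,0,0,0]
}}

```text
time_s: 19.55
position: [0.5734, -0.2418, 0.123]
tool_rot: [[-0.888, -0.021, -0.459], [0.459, 0.011, -0.888], [0.024, -1.0, -0.0]]
ft_force: [0.2, 0.2, 3.5]
grip_width: 0.0131
```

Call:
{"method": "servo_tool", "body": {
  "rows": [0,0,0,-0.002,0,0,0,0,0,0,-0.002,0,0,0,0,0,0,-0.001,0,0,0,0,0,0,0,0,0,0,0,0,0,0,0,0,0]
}}

```text
time_s: 19.97
position: [0.5737, -0.2421, 0.1187]
tool_rot: [[-0.888, -0.02, -0.459], [0.459, 0.01, -0.888], [0.022, -1.0, -0.0]]
ft_force: [-0.1, 0.7, 7.9]
grip_width: 0.0138
```

Call:
{"method": "servo_tool", "body": {
  "rows": [0,0,0,-0.001,0,0,0,0,0,0,-0.001,0,0,0,0,0,0,0,0,0,0,0,0,0,0,0,0,0]
}}

```text
time_s: 20.3
position: [0.5739, -0.2422, 0.1185]
tool_rot: [[-0.888, -0.018, -0.459], [0.459, 0.009, -0.888], [0.02, -1.0, 0.0]]
ft_force: [-2.5, 2.7, 19.3]
grip_width: 0.0132
```

A hard stop at z = 0.1185 with 19 N: the collar is seated. Checking by picture.

```bash
python3 - <<'E'
from h import *
s,im=grab('side','s18.png');crop('s18.png','s18e.png',225,395,205,345,4.5)
crop('s18.png','s18f.png',315,370,225,285,12)
grab('wrist','w18.png')
np.set_printoptions(precision=4,suppress=True)
s=env.observe();print(s['time_s'],s['position'],s['ft_force'],s['wrist_torque'],s['qvel'])
E
```

```text
20.4 [ 0.5739 -0.2422  0.1185] [-3.3798  1.748  18.787 ] [ 0.4327  0.586  -0.0139] [ 0.0112 -0.034   0.0452 -0.0356 -0.0188  0.0484]
```

View pics/s18f.png

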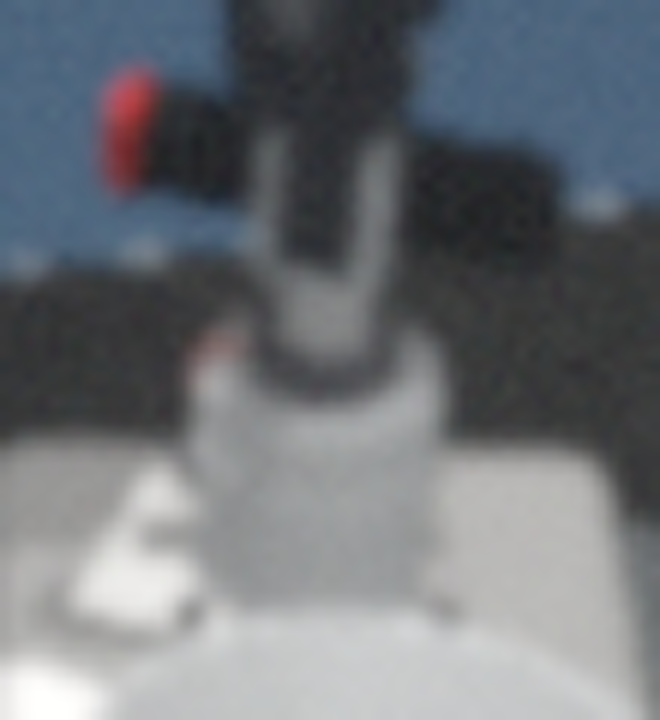

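View pics/s18e.png

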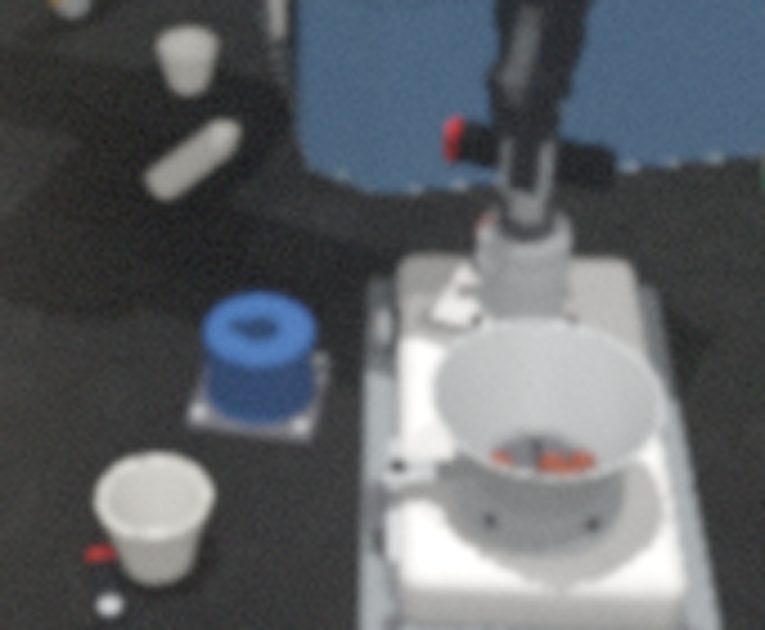

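View pics/w18.png

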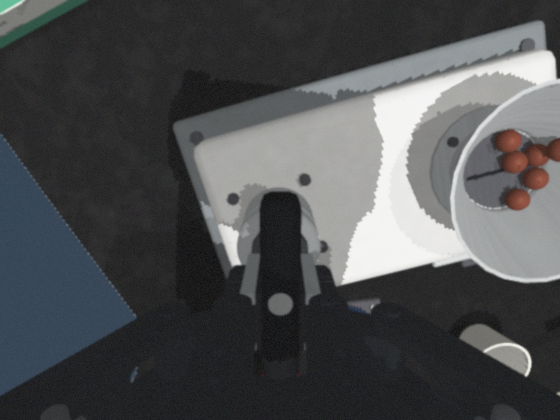

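The side picture shows the collar flush on the hub top, all six pellets in the hopper, and the crucible upright with the bystanders in place. Handing in.

```bash
python3 - <<'E'
from h import *
print(env.close_job()); s=env.observe(); print(s['time_s'],s['position'],s['ft_force'],s['grip_width'])
E
```

```text
the job is handed in; nothing more can be done
None
the job is handed in; nothing more can be done
```

I did every step of the task and handed it in at about 20.4 s of the 64 s allowed. No verdict came back, so what follows is from my own last checks.

- **Pellets and crucible:** All six pellets went into the hopper at about 97° of tip, and the last pictures still show all six there. The empty crucible stands upright where it started, released and untouched.
- **Handle:** I drew it from the blue stand and turned it about −7° to line its red end up with the hub mark. The shaft was about 18 mm in with no resistance, so the key was in the keyway. It then met the spring about 28 mm in.
- **Seating:** I pushed on for about 11.5 mm to a hard stop. The final push was about 19 N, with the handle still gripped at 80 N and at rest. The side picture shows the collar flush on the hub.
- **Bystanders:** The small crucible and boat look unmoved in the last picture. The vial and timer were not checked there, though the arm never went near them.

**Disagreement:** Just before insertion the two cameras disagreed by about 2–4 mm on where the shaft tip was relative to the hub. I put that down to a slight lean of the handle in the grip. I tilted the tool about 1.2° and shifted it about 1 mm to correct for it, and insertion then met no contact.

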